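Hang fresh frames on the balance bar

ROBOT

A 6-joint arm with a two-finger parallel gripper is mounted at the origin on the work surface. World frame = base frame: x ahead of the robot, y to its left, z up, the work surface at z = 0. Lengths are in mm, angles in rad, forces in N, time in s.
With the tool pointing down it reaches from about 325 to 875 mm from the base axis. Payload 4.4 kg.
Tool frame: the origin (TCP) lies midway between the tips of the shut fingers; the grasp point (between the pads) lies 19 mm behind it; z points along the fingers, y is the direction in which the jaws open and shut (so a half turn about z gives the same grasp; the last joint's range is limited). The gripper opens to 85 mm and grips with 20 to 120 N. Pads are 22 mm wide; open, the fingers measure 114 mm over their backs; the gripper's body (76 mm by 85 mm) begins 54 mm behind the grasp point. The pads swing forward as they close: fully open they stand 13 mm farther back than shut.
Start: joints at [1.165, 0.207, 1.542, -0, 1.393, -0.15], TCP at [144.94, 556.435, 231.282] pointing down, gripper open.
Joint ranges: [-2.73, 2.73], [-0.86, 2.22], [0.23, 2.46], [-1.11, 4.25], [0.08, 2.63], [-2.82, 2.82]. Speed limits (rad/s): [2.79, 2.79, 3.14, 3.14, 3.14, 3.14].

INTERFACE

Orientations are given as a unit quaternion [x, y, z, w].
In Python, from rig import r, viewer gives the robot as it stands. The module is installed in compiled form; this text tells all that it offers.
- The arm moves only by the shell command python3 -m jog 'ROWS' [OPENING] [FORCE]. ROWS is JSON, a list of rows, each a list of 2 entries, a list of its own where there are three numbers: the shift along the tool's x, y, z in mm, then the turn about the tool's z in rad. In form: [[[dx, dy, dz], roll], ...]. A call has 1 to 8 rows; each row shifts and turns the commanded pose from where the row before left it, along the tool's axes as they then stand; what a row does not reach is not made up. A row lasts 1/8 s, in which the tool goes at most 62.5 mm and 10.7 degrees, less where a joint would pass 70% of its speed; a pose out of reach is approached as far as the arm can. A call with a gripper value outside its range is refused whole. OPENING is the finger opening in mm, from 0 to 85.4, set as the call begins (- or left out, the last holds). The fingers move at their own pace and stop on an object; FORCE is the grip in N (left out, the last holds). Time passes only in rows, so rows that do not move let the fingers close. It gives the time, the measured TCP pose, the force and the opening at its end, in the units of the state.
- r.read_state(): the state, without advancing time (a new reading comes with each control period).
- viewer.camera(name): name is "scene" or "top" or "wrist"; returns a dict with "img" (480x640x3 uint8, red, green, blue), "fx", "fy", "cx", "cy" (pixels), "D" ([k1, k2, p1, p2, k3] as OpenCV has them; the pictures are not rectified), "rvec" (rotation vector, rad) and "tvec" (3), from world to camera coordinates, as OpenCV has them; the wrist camera has in their place "T_tool_cam" (4x4, takes a point from camera to tool coordinates, whose origin is the TCP and whose axes are the flange's). Camera axes: x right, y down, z forward; pixel columns grow to the right and rows downward; lengths in mm; the calibration is good to about 2 mm. A picture is of the moment at which its call begins: read the wrist's pose just before it. There is no depth.
- r.close_job(): hands the job in, once; it reports no verdict.
The state is a dict: "time": time; "joint_pos": joint angles; "qd": joint speeds; "joint_efforts": joint torques, N m; "position": TCP position; "tcp_rot": TCP orientation; "wrist_force": force on the tool from outside, world axes, zero at the start; "ft_torque": the same for the moment, N m; "gripper_width": finger opening in mm.
Only numpy, scipy, OpenCV 4.12 (cv2) and the standard library are available. Lean on these libraries where they do the work, as an engineer would, in place of code of your own. Each camera call takes 0.05 s, during which the arm holds its last target.

TASK

Hang the two freshly lacquered frames that stand in the wooden blocks on the drying stand's pivoting bar, one each side in turn: first the large one on the empty right-hand arm (the lighter it feels, the farther out), then the small one on the left-hand arm outside the frame already drying there, slid along the bar to where the bar rests level when you let go. Lower each slowly, taking a good three seconds to let the bar take its weight, and let go only when your hand carries none of it, so that the bar never drops, springs back or tips to its stop; do not force anything. The lacquer is soft: let no frame touch another, do not touch the one already hanging, and leave the other things on the bench alone.

Things in the scene. Friction and masses are not known exactly. Their poses are not given: they have to be found in the camera images.
- stand: Fixed steel drying stand, standing clear of the table's edges: square foot plate 150 mm, 12 mm thick, post and fork; origin at the middle of the underside. Own y runs along the bar to the left-hand arm (as the robot sees it), own z up. The fork reaches 248 mm above the table and 15 mm to either side of the pivot.
- bar (a joint): Tilt of the balance bar about the fork's pin (rad); 0 is level, positive: left-hand (+y) arm up. The pin lies 232.5 mm above the table, 12.5 mm below the bar's top edge. Stops at -0.4 and 0.4. A soft rubber bush pulls it towards level (pull in proportion to the tilt), lightly damped: unequal loads tilt it, and it starts tilted at rest under the frame already on it.
- bar_top (a point): Middle of the bar's top edge, above the pin, 245 mm above the table when level; axes turn with the bar: y along it to the left-hand arm, x across it, z up. A smooth flat aluminium bar on edge: 8 mm thick (x), 25 high, 500 long, with a pin standing 10 mm above the top edge 244 mm out on each side. Hangers may rest anywhere along it.
- hung_seat (a point): Crown underside (on the bar's top edge) of the hanger of the small frame already drying on the left-hand arm, 65 to 95 mm from the middle; it weighs 150 g, is otherwise like the other small one, swings on its hanger and stays where it is along the bar. Not to be touched.
- large_grip (a point): Middle of the large frame's grip block (wood, 24 mm along own x, 16 along own y, 34 high; the part to hold, e.g. from above across its 24 mm). The frame below it is 106 mm wide (own x), 120 high (own z), 20 thick (own y) and weighs 180 to 435 g, there is no telling by eye. This point is 199 mm above the frame's foot, which starts 26 mm deep in the slot of a wooden block.
- large_seat (a point): Crown underside, middle, of the large frame's strip-steel hanger, 21 mm below the grip's middle: it rests on the bar's top edge, the bar lying along own y. The hanger is a hook open to own +x: 14 mm wide inside, 12 along own y; stem at own x = -9 mm, free leg at +9 mm reaching 14 mm below the crown, both 4 mm thick; 40 mm of mouth between the free leg's tip and the frame, through which the bar enters from own +x.
- small_grip (a point): Middle of the small frame's grip block (wood, 24 mm along own x, 16 along own y, 34 high; the part to hold, e.g. from above across its 24 mm). The frame below it is 76 mm wide (own x), 90 high (own z), 20 thick (own y) and weighs 130 to 170 g. This point is 169 mm above the frame's foot, which starts 26 mm deep in the slot of a wooden block.
- small_seat (a point): Crown underside, middle, of the small frame's strip-steel hanger, 21 mm below the grip's middle: it rests on the bar's top edge, the bar lying along own y. The hanger is a hook open to own +x: 14 mm wide inside, 12 along own y; stem at own x = -9 mm, free leg at +9 mm reaching 14 mm below the crown, both 4 mm thick; 40 mm of mouth between the free leg's tip and the frame, through which the bar enters from own +x.
- block_a: Fixed plywood standing block, 90 (x) x 70 (y) x 36 mm high, with a 24 mm wide slot along its x, slot floor 10 mm above the table; origin at the middle of its underside. Holds the large frame at the start.
- block_b: The same kind of block; holds the small frame at the start.
- tin: Bystander: closed metal tin, 72 mm wide, 85 mm high; origin at its underside
- brush: Bystander: flat brush lying on the bench; origin at its underside
- tape: Bystander: grey tape measure, 62 x 34 x 60 mm high; origin at its underside
- glue: Bystander: white bottle, 56 mm wide, 150 mm high; origin at its underside
- offcut: Bystander: 150 mm offcut of moulding lying on the bench; origin at its underside
- driver: Bystander: screwdriver lying on the bench; origin at its underside
- clamp: Bystander: corner clamp, 90 x 90 mm, 36 mm high; origin at its underside

How it is judged (in metres and radians):
On the way, in this order (a step that is already met when the one before it is completed fails the run):
1. the large frame hangs on the right-hand arm, let go (z of large_seat in the frame of bar_top between -0.004 and 0.005 m and x of large_seat in the frame of bar_top between -0.009 and 0.009 m and y of large_seat in the frame of bar_top between -0.24 and -0.06 m and contact force between large and stand above 0.5 N and contact force between the fingers and large below 0.05 N), for 0.2 s.
2. the small frame hangs on the left-hand arm outside the one already there, let go, the large one still on the right (all of step 1 and z of small_seat in the frame of bar_top between -0.004 and 0.005 m and x of small_seat in the frame of bar_top between -0.009 and 0.009 m and y of small_seat in the frame of bar_top between 0.105 and 0.24 m and contact force between small and stand above 0.5 N and contact force between the fingers and small below 0.05 N), for 0.2 s.
At the end, for the whole second after the job is handed in: Both frames hang still by their hangers on the bar's top edge, let go, the large one on the right-hand arm and the small one on the left-hand arm outside the one already there (the large one 60 to 240 mm, the small one 105 to 240 mm from the middle), and the bar rests level within 0.025 rad (all of step 2 and value of joint bar between -0.025 and 0.025 rad and velocity of joint bar between -0.12 and 0.12 rad/s and linear speed of each of large, small below 0.06 m/s); the robot touches nothing.
It fails at once if the bar drops or swings faster than 0.35 rad/s (velocity of joint bar above 0.35 rad/s or velocity of joint bar below -0.35 rad/s).
It fails at once if the bar tips more than 0.33 rad (value of joint bar above 0.33 rad or value of joint bar below -0.33 rad).
It fails at once if a frame is forced against the stand or its bar with more than 15 N (contact force between any of large, small and stand above 15 N).
It fails at once if a frame touches another frame, or the robot touches the frame already hanging (contact force between large and small above 0.3 N or contact force between any of large, small, the fingers, the arm and hung above 0.3 N).
It fails at once if a bystander is moved more than 20 mm (distance of any of tin, brush, tape, glue, offcut, driver, clamp from where it was at the start of the episode above 0.02 m).
It also fails if it takes over 72 s, if anything falls off the work surface, if the arm or the gripper's body presses on something with over 40 N, if the wrist force passes 120 N, or if a joint passes its speed limit or range.

## Working session

There is one attempt and no reset: what is moved stays moved. The work goes in short steps, Python scripts to look and compute and a shell command to move; the robot and the scene stay as the last step left them, time stands still between calls to the robot, and variables do not carry over. Pictures are saved under pics/ and viewed, and the job is handed in when it is done.

```bash
mkdir -p pics
cat > h.py <<'E'
import numpy as np, cv2
from rig import r, viewer
def snap(name,fn):
    c=viewer.camera(name); cv2.imwrite(fn,c["img"][:,:,::-1]); return c
def K(c): return np.array([[c["fx"],0,c["cx"]],[0,c["fy"],c["cy"]],[0,0,1.]])
E
python3 - <<'E'
from h import *
import pickle
print(r.read_state())
for n in ["scene","top","wrist"]:
    c=snap(n,f"pics/{n}0.png"); pickle.dump({k:v for k,v in c.items()},open(f"{n}0.pkl","wb"))
    print({k:v for k,v in c.items() if k!="img"})
E
```

```text
{'time': 0.0, 'joint_pos': array([ 1.16548419e+00,  2.07436679e-01,  1.54297753e+00, -1.11972009e-05,
        1.39346286e+00, -1.50521693e-01]), 'qd': array([ 1.14986337e-03,  3.90772326e-04,  7.03857077e-04,  1.15995215e-05,
        1.55934469e-03, -3.99590744e-04]), 'joint_efforts': array([-7.17123221e-04, -3.83055246e+01, -2.91590077e+01, -1.81297332e-04,
        1.07384202e-02,  1.76018909e-05]), 'position': array([144.64928074, 555.72684366, 230.10508772]), 'tcp_rot': array([ 1.27049838e-01,  9.91895677e-01, -1.09989029e-03, -3.08069560e-04]), 'wrist_force': array([0.4336267 , 0.40385079, 0.18510767]), 'ft_torque': array([-0.08043124, -0.03921342,  0.02251366]), 'gripper_width': 85.80182005802769}
{'fx': 434.47785536064725, 'fy': 434.47785536064725, 'cx': 321.8691189429098, 'cy': 234.5472433153646, 'D': array([-0.04293912,  0.        ,  0.        ,  0.        ,  0.        ]), 'rvec': array([ 2.07680943,  1.40786285, -0.52176082]), 'tvec': array([-191.88031745, -302.43046991, 1489.37910966])}
{'fx': 543.8717897439084, 'fy': 543.8717897439084, 'cx': 309.78689513372154, 'cy': 235.39914055655203, 'D': array([-0.07659174,  0.        ,  0.        ,  0.        ,  0.        ]), 'rvec': array([ 2.17189412, -2.16791017,  0.10904242]), 'tvec': array([   7.12099687,  573.28661955, 1433.67270339])}
{'fx': 409.97557696497927, 'fy': 409.97557696497927, 'cx': 318.9708644703971, 'cy': 239.95914313762125, 'D': array([-0.08911008,  0.        ,  0.        ,  0.        ,  0.        ]), 'T_tool_cam': array([[ 1.93163798e-03, -9.61244111e-01, -2.75691907e-01,
         6.96128542e+01],
       [ 9.99998118e-01,  1.90674370e-03,  3.58328209e-04,
        -8.75099165e-01],
       [ 1.81232928e-04, -2.75692080e-01,  9.61245985e-01,
        -1.42680764e+02],
       [ 0.00000000e+00,  0.00000000e+00,  0.00000000e+00,
         1.00000000e+00]])}
```

View pics/scene0.png

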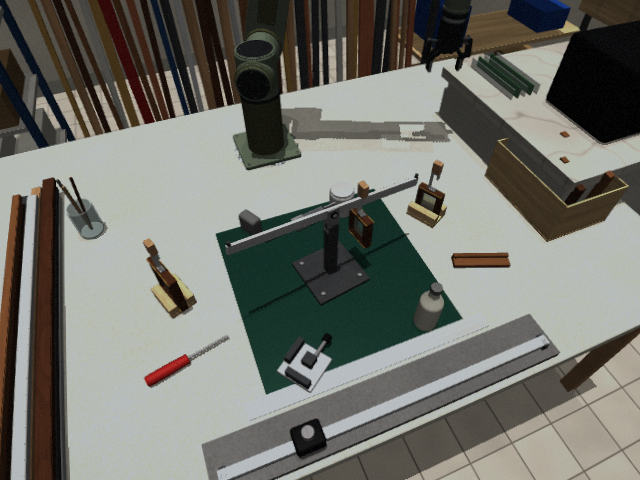

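View pics/top0.png

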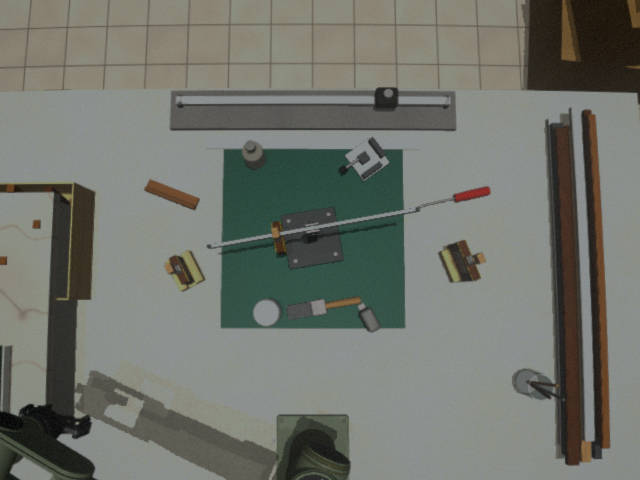

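View pics/wrist0.png

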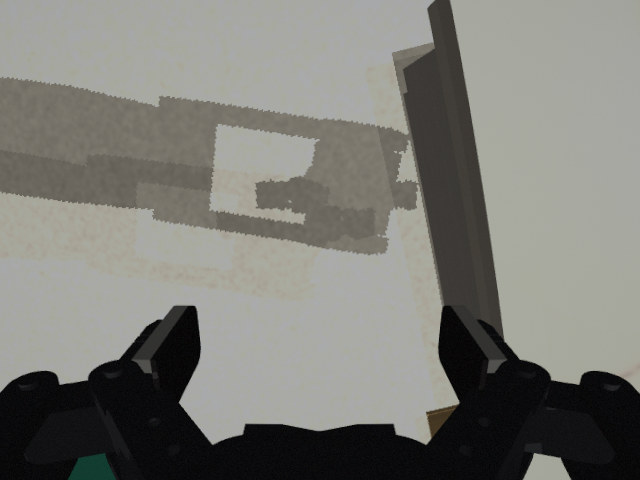

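The top view shows the bar running from (210,246) on the left to (418,209) on the right. The large frame is at about (463,262), the small frame at about (185,270), and the hung frame at about (279,236). I'll enlarge these areas.

Run:
```python
import cv2
im=cv2.imread("pics/top0.png")
def crop(im,x,y,w,h,s): return cv2.resize(im[y:y+h,x:x+w],None,fx=s,fy=s,interpolation=cv2.INTER_CUBIC)
import numpy as np
a=crop(im,425,225,80,70,5);b=crop(im,150,235,80,70,5)
cv2.imwrite("pics/t_frames.png",np.hstack([a,b]))
cv2.imwrite("pics/t_bar.png",crop(im,195,190,240,100,3.3))
s=cv2.imread("pics/scene0.png")
cv2.imwrite("pics/s_bar.png",crop(s,215,165,210,150,3.8))
a=crop(s,130,230,80,90,5);b=crop(s,395,150,80,90,5)
cv2.imwrite("pics/s_frames.png",np.hstack([a,b]))
```

```text
(no output)
```

View pics/t_frames.png

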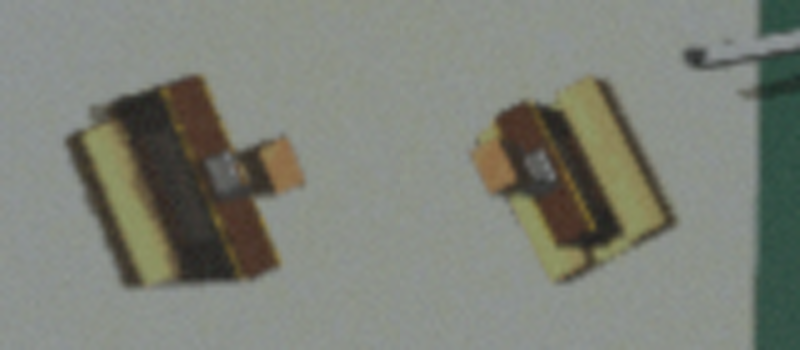

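View pics/t_bar.png

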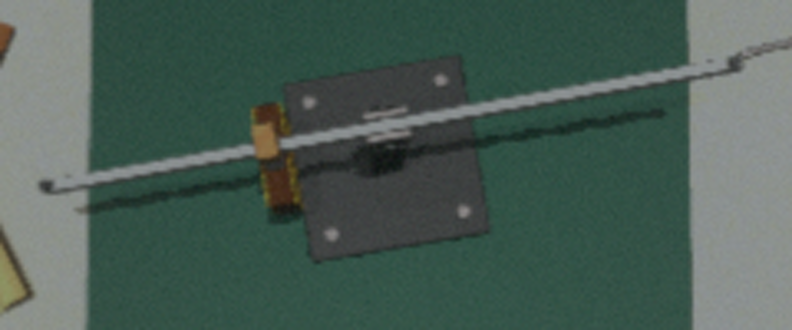

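View pics/s_bar.png

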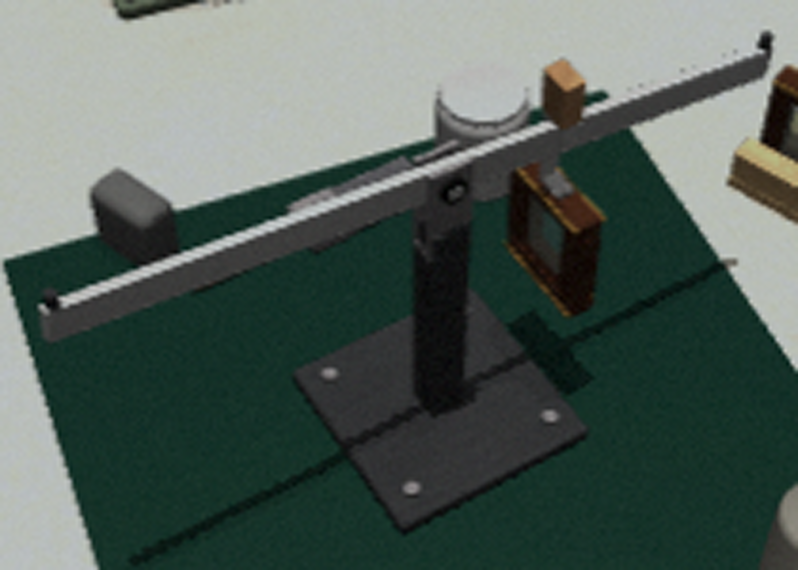

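View pics/s_frames.png

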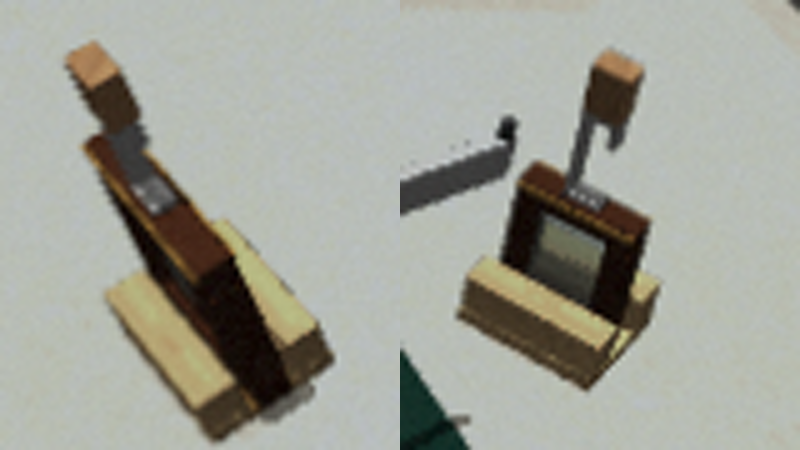

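```bash
cat >> h.py <<'E'
import pickle
from scipy.optimize import least_squares
def load(n): return pickle.load(open(n,"rb"))
def proj(c,P):
    P=np.atleast_2d(np.asarray(P,float))
    return cv2.projectPoints(P,c["rvec"],c["tvec"],K(c),c["D"])[0][:,0]
def Rz(a): c,s=np.cos(a),np.sin(a); return np.array([[c,-s,0],[s,c,0],[0,0,1]])
def Rx(a): c,s=np.cos(a),np.sin(a); return np.array([[1,0,0],[0,c,-s],[0,s,c]])
def ray(c,uv):
    n=cv2.undistortPoints(np.array([[uv]],float),K(c),c["D"])[0,0]
    R=cv2.Rodrigues(np.array(c["rvec"]))[0]; d=R.T@np.array([n[0],n[1],1]); o=-R.T@np.array(c["tvec"]); return o,d/np.linalg.norm(d)
def atz(c,uv,z):
    o,d=ray(c,uv); return o+d*(z-o[2])/d[2]
E
cat > fit1.py <<'E'
from h import *
T=load("top0.pkl");S=load("scene0.pkl")
def U(x,y,ox,oy,s): return ((x+.5)/s-.5+ox,(y+.5)/s-.5+oy)
ut=lambda x,y:U(x,y,195,190,3.3); us=lambda x,y:U(x,y,215,165,3.8)
for n,p in dict(a=(284,86),b=(461,56),c=(489,231),d=(315,262)).items(): print("top",n,atz(T,ut(*p),12).round(1))
for n,p in dict(l=(295,375),b=(468,295),r=(588,433),f=(403,530)).items(): print("sc",n,atz(S,us(*p),12).round(1))
top=[((75,75,12),(284,86)),((75,-75,12),(461,56)),((-75,-75,12),(489,231)),((-75,75,12),(315,262))]
sc=[((-75,-75,12),(295,375)),((-75,75,12),(468,295)),((75,75,12),(588,433)),((75,-75,12),(403,530))]
def bar(p,P):
    x,y,a,t=p[:4]; return np.array([x,y,232.5])+Rz(a)@Rx(t)@(np.array(P)+[0,0,12.5])
bt=[((0,244,10),(46,186)),((0,-244,10),(736,63))]
bs=[((0,244,10),(766,38)),((0,-244,10),(50,293))]
def res(p):
    o=[]
    for P,u in top: o.append(proj(T,np.array([p[0],p[1],0])+Rz(p[2])@np.array(P))[0]-ut(*u))
    for P,u in sc: o.append(proj(S,np.array([p[0],p[1],0])+Rz(p[2])@np.array(P))[0]-us(*u))
    for P,u in bt: o.append(proj(T,bar(p,P))[0]-ut(*u))
    for P,u in bs: o.append(proj(S,bar(p,P))[0]-us(*u))
    return np.concatenate(o)
if __name__=="__main__":
    f=least_squares(res,[550,0,0,0]); print(f.x); print(f.fun.reshape(-1,2).round(2))
    # hung: grip top centre -> y along bar
    for y in (65,75,85,95): print(y,(proj(T,bar(f.x,(0,y,38)))[0]-[195,190])*3.3,(proj(S,bar(f.x,(0,y,38)))[0]-[215,165])*3.8)
    uf=lambda x,y:U(x,y,425,225,5)
    ub=lambda x,y:U(x,y,150,235,5)
    print("large grip top", atz(T,uf(283,163),10+199+17)); print("small", atz(T,ub(494-400,165),10+169+17))
    sl=lambda x,y:U(x,y,130,230,5); sb=lambda x,y:U(x,y,395,150,5)
    print("large grip top", atz(S,sl(97,62),226)); print("small", atz(S,sb(617-400,65),196))
E
python3 fit1.py
```

```text
top a [628.9  87.7  12. ]
top b [654.2 -58.9  12. ]
top c [509.1 -81.5  12. ]
top d [483.4  61.2  12. ]
sc l [514.1 -82.2  12. ]
sc b [492.4  58.   12. ]
sc r [634.1  86.1  12. ]
sc f [658.3 -58.3  12. ]
[ 5.70543597e+02  2.02458192e+00  1.69053189e-01 -1.04180258e-01]
[[-0.32 -1.09]
 [ 0.15 -1.04]
 [ 1.13 -0.05]
 [-0.78 -0.21]
 [-1.42 -1.1 ]
 [ 0.6  -2.73]
 [ 0.49 -0.95]
 [-0.55 -0.26]
 [-0.28 -0.62]
 [ 0.5  -1.1 ]
 [ 0.02 -0.23]
 [-0.21 -0.18]]
65 [286.13088983 134.35584035] [543.2913887   80.61876199]
75 [271.73174945 136.95195731] [557.23955325  75.80879418]
85 [257.35629546 139.54413131] [571.0648364  71.0421318]
95 [243.00490837 142.13229242] [584.76857566  66.31829017]
large grip top [ 503.01450532 -391.93736591  226.        ]
small [478.82260309 344.3604332  196.        ]
large grip top [ 502.20643268 -389.84013896  226.        ]
small [478.97139904 343.88206453 196.        ]
```

```bash
cat > ov.py <<'E'
from h import *
def box(c,h):
    return np.array([[c[0]+sx*h[0],c[1]+sy*h[1],c[2]+sz*h[2]] for sx in(-1,1) for sy in(-1,1) for sz in(-1,1)])
E=[(0,1),(2,3),(4,5),(6,7),(0,2),(1,3),(4,6),(5,7),(0,4),(1,5),(2,6),(3,7)]
def frame(W,H): # grip origin
    zf=-(H+79)  # foot
    b=[(box((0,0,0),(12,8,17)),(0,200,255)),(box((0,0,zf+H/2),(W/2,10,H/2)),(0,255,0))]
    b+=[(box((-9,0,(-17+zf+H)/2),(2,6,(-17-zf-H)/2)),(255,0,0)),(box((9,0,-26),(2,6,9)),(0,0,255)),(box((0,0,-19),(11,6,2)),(255,0,255))]
    return b
def draw(c,img,boxes,g,a,ox,oy,w,h,s):
    im=cv2.resize(img[oy:oy+h,ox:ox+w],None,fx=s,fy=s,interpolation=cv2.INTER_CUBIC)
    for B,col in boxes:
        p=(proj(c,np.array(g)+(Rz(a)@B.T).T)-[ox,oy]+.5)*s
        for i,j in E: cv2.line(im,tuple(int(v) for v in p[i]),tuple(int(v) for v in p[j]),col,1,cv2.LINE_AA)
    return im
E
python3 - <<'E'
from ov import *
T=load("top0.pkl");S=load("scene0.pkl")
for n,WH,g,a,t,s in [("L",(106,120),(502.5,-391,209),np.radians(21),(425,225,80,70),(130,230,80,90)),("S",(76,90),(479,344,179),np.radians(31),(150,235,80,70),(395,150,80,90))]:
    for k in (0,1):
        ims=[draw(c,c["img"][:,:,::-1],frame(*WH),g,a+k*np.pi,*w,5) for c,w in((T,t),(S,s))]
        ims[0]=cv2.copyMakeBorder(ims[0],0,100,0,0,cv2.BORDER_CONSTANT)
        cv2.imwrite(f"pics/ov{n}{k}.png",np.hstack(ims))
E
```

```text
(no output)
```

View pics/ovL0.png

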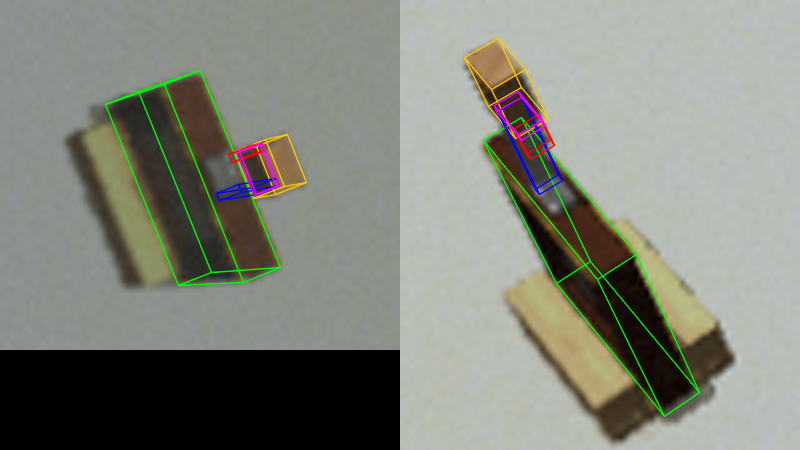

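View pics/ovL1.png

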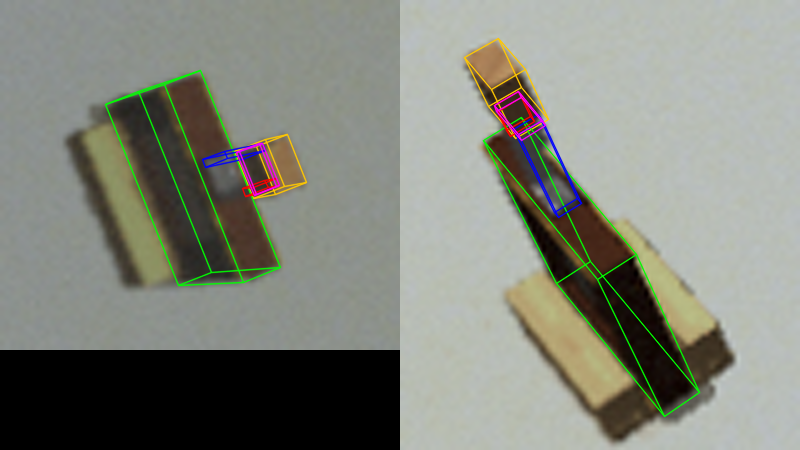

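View pics/ovS0.png

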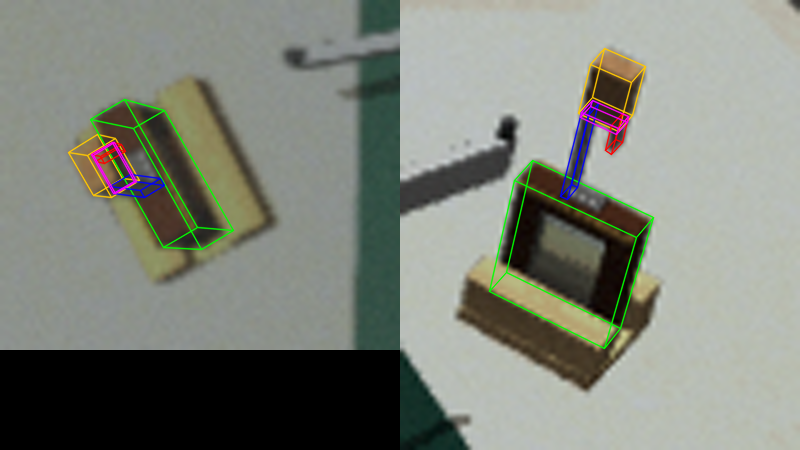

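```bash
cat > go.py <<'E'
import sys
from h import *
from scipy.spatial.transform import Rotation as Ro
def goal(p,yaw=None):
    s=r.read_state(); R=Ro.from_quat(s["tcp_rot"]).as_matrix(); d=R.T@(np.array(p)-s["position"])
    psi=np.arctan2(R[1,1],R[0,1]); out=f"pos {s['position'].round(1)} yaw {psi:.4f} tool shift {d.round(1)}"
    if yaw is not None: out+=f" roll {-(yaw-psi):.4f}"
    print(out)
if __name__=="__main__":
    a=[float(v) for v in sys.argv[1:]]; goal(a[:3],a[3] if len(a)>3 else None)
E
python3 go.py 420 150 400; python3 -c "
from h import *
d=np.array([500-420,-391-150,-100.]);print(d)"
```

```text
pos [144.7 555.9 230.4] yaw 1.3160 tool shift [-368.7 -323.7 -169.2]
[  80. -541. -100.]
```

```bash
python3 -m jog '[[[-20,-20,-45],0],[[-40,-30,-40],0],[[-40,-35,-25],0],[[-40,-40,-20],0],[[-40,-40,-15],0],[[-40,-40,-10],0],[[-40,-40,-10],0],[[-40,-40,-5],0]]'; python3 go.py 502 -391 300 0.3665
```

```text
time: 1.15
position: [363.3, 204.4, 400.9]
tcp_rot: [0.127, 0.992, 0.0, 0.001]
wrist_force: [0.7, 0.5, 0.5]
gripper_width: 85.5
pos [363.3 204.4 400.9] yaw 1.3163 tool shift [-284.  -541.3  100.8] roll 0.9498
```

```bash
python3 -m jog '[[[-28,-52,0],0],[[-28,-54,0],0],[[-28,-54,0],0],[[-28,-54,5],0],[[-28,-54,10],0],[[-28,-54,15],0],[[-28,-54,15],0],[[-28,-54,15],0]]'; python3 -m jog '[[[-28,-50,15],0],[[-28,-50,15],0],[[0,0,0],0.16],[[0,0,0],0.16],[[0,0,0],0.16],[[0,0,0],0.16],[[0,0,0],0.16],[[0,0,0],0.15]]';python3 go.py 502 -391 300 0.3665
python3 - <<'E'
from h import *
s=r.read_state(); c=snap("wrist","pics/w1.png"); c["pos"]=s["position"];c["q"]=s["tcp_rot"]; pickle.dump(c,open("w1.pkl","wb"))
E
```

```text
time: 2.15
position: [470.9, -268.1, 339.7]
tcp_rot: [0.127, 0.992, 0.0, -0.0]
wrist_force: [0.9, -0.1, 0.3]
gripper_width: 85.4
time: 3.15
position: [499.8, -376.9, 309.8]
tcp_rot: [0.569, 0.823, 0.0, -0.001]
wrist_force: [-0.2, 0.1, 0.5]
gripper_width: 85.4
pos [ 499.8 -376.9  309.8] yaw 0.3610 tool shift [-14.   -2.9   9.8] roll -0.0055
```

View pics/w1.png

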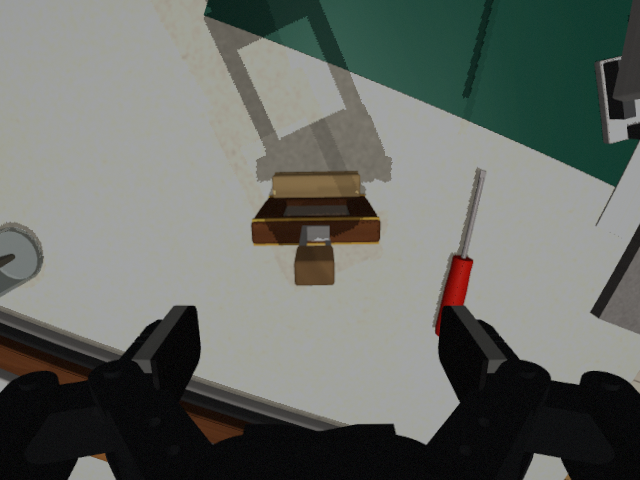

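The wrist view shows the grip block at about (314,265), with the frame edge parallel to the image x axis, so the yaw matches. I'll enlarge the hook.

```bash
cat >> ov.py <<'E'
def wcam(c):
    from scipy.spatial.transform import Rotation as Ro
    Tt=np.eye(4);Tt[:3,:3]=Ro.from_quat(c["q"]).as_matrix();Tt[:3,3]=c["pos"]
    M=np.linalg.inv(Tt@c["T_tool_cam"]); c=dict(c); c["rvec"]=cv2.Rodrigues(M[:3,:3])[0];c["tvec"]=M[:3,3]; return c
E
python3 - <<'E'
from ov import *
c=wcam(load("w1.pkl")); im=c["img"][:,:,::-1].copy()
a=cv2.resize(im[190:300,240:400],None,fx=5,fy=5,interpolation=cv2.INTER_CUBIC)
cv2.imwrite("pics/w1c.png",a)
print(atz(c,(314.5,268),226))
cv2.imwrite("pics/w1o.png",draw(c,im,frame(106,120),(502.5,-391,209),0.3665,240,160,160,120,5))
E
```

```text
[ 501.74041464 -390.01471535  226.        ]
```

View pics/w1c.png

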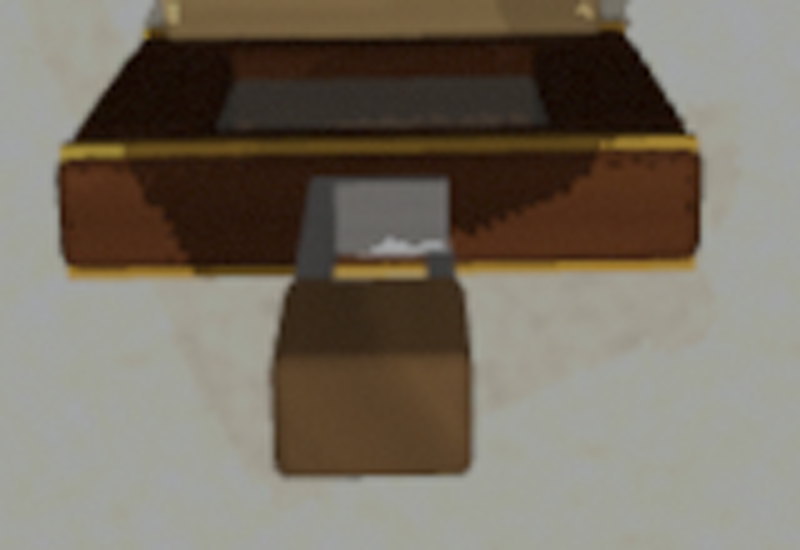

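View pics/w1o.png

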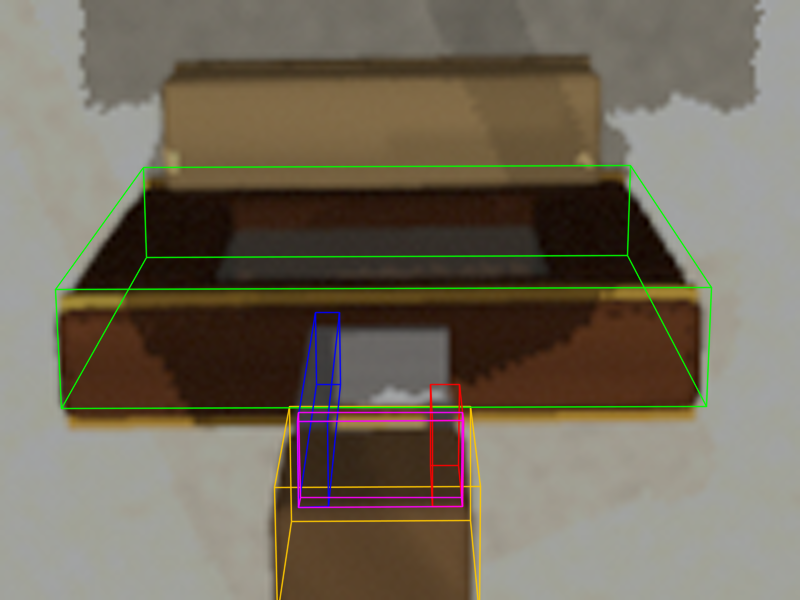

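```bash
python3 -m jog '[[[-14,-3,10],-0.0055],[[0,0,30],0],[[0,0,30],0],[[0,0,25],0],[[0,0,15],0],[[0,0,7],0],[[0,0,0],0]]' 60; python3 go.py 502 -391 192 0.3665
python3 - <<'E'
from h import *
for i in range(1):
 s=r.read_state(); c=snap("wrist","pics/w2.png"); c["pos"]=s["position"];c["q"]=s["tcp_rot"]; pickle.dump(c,open("w2.pkl","wb"))
E
```

```text
time: 4.08
position: [502.2, -391.5, 193.3]
tcp_rot: [0.564, 0.826, -0.0, -0.0]
wrist_force: [0.6, -0.2, 0.8]
gripper_width: 59.9
pos [ 502.2 -391.5  193.3] yaw 0.3718 tool shift [ 0.5 -0.   1.3] roll 0.0053
```

View pics/w2.png

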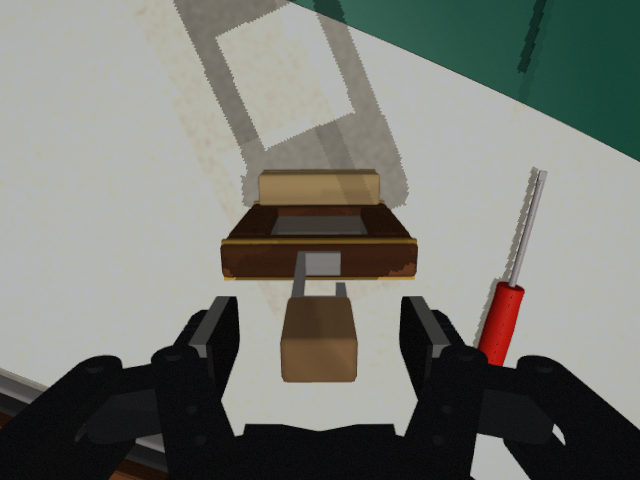

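Run:
```python
from ov import *
c=wcam(load("w2.pkl"))
print(atz(c,(319,358),226),c["pos"])
g=np.array([502.2,-391.5,193.3+19])
for z in(-17,17): print(proj(c,g+(Rz(.369)@np.array([[-12,8,z],[12,8,z],[-12,-8,z],[12,-8,z]]).T).T).round(0).tolist())
```

```text
[ 502.12244839 -391.77050794  226.        ] [ 502.20455395 -391.48781678  193.33211698]
[[287.0, 293.0], [352.0, 293.0], [288.0, 332.0], [351.0, 332.0]]
[[279.0, 339.0], [361.0, 340.0], [280.0, 386.0], [359.0, 386.0]]
```

Run:
```python
from ov import *
c=wcam(load("w2.pkl")); im=c["img"][:,:,::-1].copy()
cv2.imwrite("pics/w2o.png",draw(c,im,frame(106,120),(502.2,-391.5,209),0.37,210,200,220,200,3.6))
```

```text
(no output)
```

View pics/w2o.png

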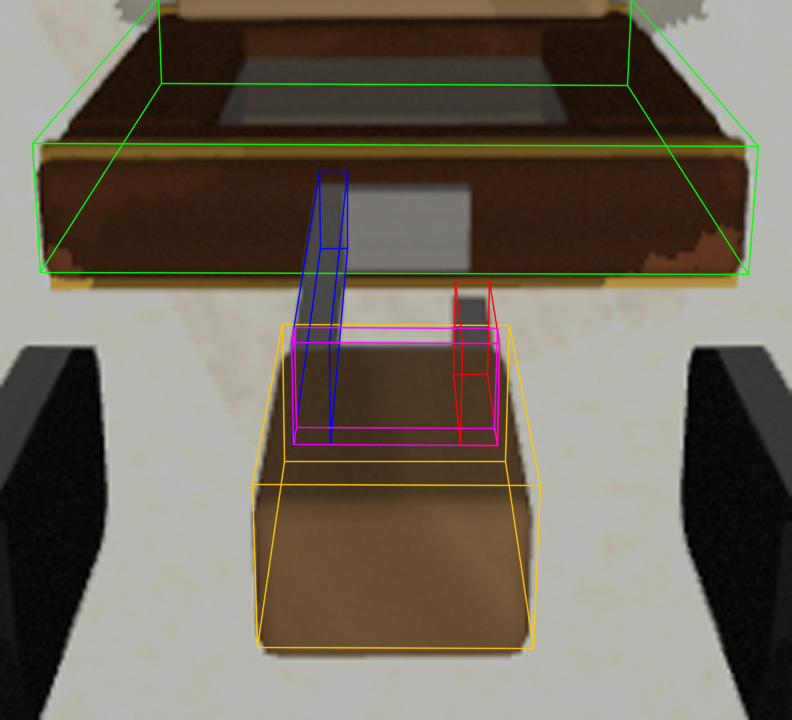

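```bash
python3 -m jog '[[[0,0,2],0],[[0,0,0],0],[[0,0,0],0],[[0,0,0],0],[[0,0,0],0]]' 15 40; python3 -m jog '[[[0,0,0],0],[[0,0,-8],0],[[0,0,-15],0],[[0,0,-25],0],[[0,0,-30],0],[[0,0,-30],0]]'
```

```text
time: 4.75
position: [502.3, -391.6, 192.2]
tcp_rot: [0.564, 0.826, -0.0, 0.001]
wrist_force: [-1.4, -0.9, 3.4]
gripper_width: 23.7
time: 5.5
position: [501.9, -390.6, 300.2]
tcp_rot: [0.564, 0.826, 0.0, -0.001]
wrist_force: [0.3, -0.8, -3.6]
gripper_width: 23.8
```

```bash
python3 go.py 517 -159.4 300 0.169
```

```text
pos [ 501.9 -390.6  300.2] yaw 0.3716 tool shift [209.9  98.    0.5] roll 0.2026
```

```bash
python3 -m jog '[[[12,6,0],0],[[26,12,0],0],[[36,16,0],0],[[40,19,0],0],[[40,19,0],0],[[30,14,0],0],[[18,8,0],0],[[8,4,0],0]]'; python3 -m jog '[[[0,0,0],0.05],[[0,0,0],0.1],[[0,0,0],0.05],[[0,0,0],0],[[0,0,0],0]]';python3 go.py 517 -159.4 300 0.169
cat > weigh.py <<'E'
from h import *
import sys
F=[];M=[]
for i in range(int(sys.argv[1])):
    viewer.camera("wrist"); s=r.read_state(); F.append(s["wrist_force"]);M.append(s["ft_torque"])
F=np.array(F);print(F.mean(0).round(3),(F.std(0)/len(F)**.5).round(3),np.mean(M,0).round(3), F[:,2].round(1),s["time"])
E
python3 weigh.py 12
```

```text
time: 6.5
position: [516.7, -158.6, 298.5]
tcp_rot: [0.564, 0.826, -0.0, -0.001]
wrist_force: [0.6, 0.1, -3.0]
gripper_width: 23.7
time: 7.12
position: [517.1, -160.4, 299.2]
tcp_rot: [0.644, 0.765, -0.0, -0.0]
wrist_force: [-0.5, -0.1, -4.0]
gripper_width: 23.7
pos [ 517.1 -160.4  299.2] yaw 0.1714 tool shift [ 1.   0.  -0.8] roll 0.0024
[-0.061  0.143 -3.581] [0.13  0.083 0.188] [ 0.006  0.008 -0.018] [-4.2 -4.  -4.2 -2.7 -2.8 -3.1 -3.7 -3.  -3.  -4.2 -4.7 -3.3] 7.725
```

```bash
python3 -m jog '[[[8,0,2],0],[[15,0,5],0],[[18,0,5],0],[[10,0,3],0],[[4,0,0],0],[[0,0,0],0]]'; python3 go.py 507.7 -105.1 281 0.169
python3 - <<'E'
from h import *
s=r.read_state(); c=snap("wrist","pics/w3.png"); c["pos"]=s["position"];c["q"]=s["tcp_rot"]; pickle.dump(c,open("w3.pkl","wb"))
c=snap("scene","pics/s3.png");pickle.dump(c,open("s3.pkl","wb"))
cv2.imwrite("pics/s3c.png",cv2.resize(c["img"][150:300,210:420,::-1],None,fx=3.8,fy=3.8,interpolation=cv2.INTER_CUBIC))
E
```

```text
time: 8.48
position: [508.0, -105.6, 284.7]
tcp_rot: [0.644, 0.765, -0.0, 0.0]
wrist_force: [-0.2, 0.3, -3.4]
gripper_width: 23.6
pos [ 508.  -105.6  284.7] yaw 0.1722 tool shift [ 0.5 -0.2  3.7] roll 0.0032
```

View pics/w3.png

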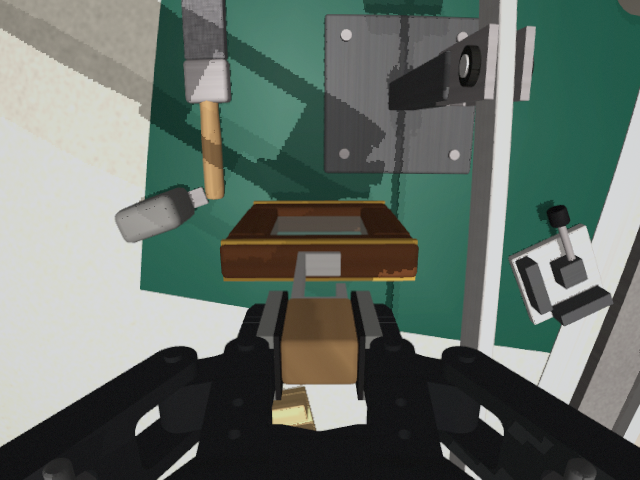

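View pics/s3c.png

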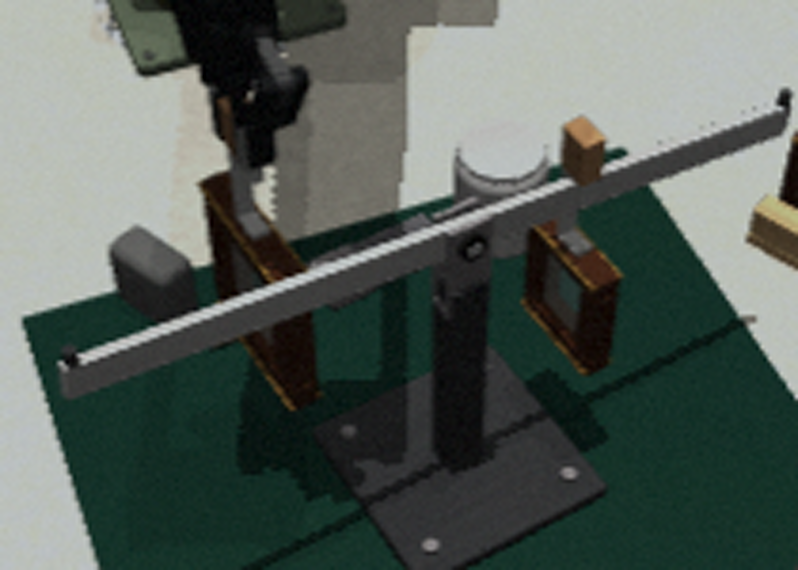

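```bash
cat >> ov.py <<'E'
def barpts(p,P):
    P=np.atleast_2d(P); return np.array([p[0],p[1],232.5])+(Rz(p[2])@Rx(p[3])@(P+[0,0,12.5]).T).T
BAR=box((0,0,-12.5),(4,250,12.5))
def drawbar(c,im,p,ox,oy,s):
    q=(proj(c,barpts(p,BAR))-[ox,oy]+.5)*s
    for i,j in E: cv2.line(im,tuple(int(v) for v in np.clip(q[i],-5000,5000)),tuple(int(v) for v in np.clip(q[j],-5000,5000)),(255,255,0),1,cv2.LINE_AA)
    for y in range(-240,241,20):
        k=(proj(c,barpts(p,[[0,y,0]]))[0]-[ox,oy]+.5)*s; 
        if abs(k).max()<3000: cv2.circle(im,tuple(int(v) for v in k),2,(0,0,255),-1)
E
python3 - <<'E'
from ov import *
c=wcam(load("w3.pkl")); im=c["img"][:,:,::-1].copy(); p=[570.5,2,.169,-.104]
for dz in (14.,):
  g=c["pos"]+Rz(.172)@np.array([0,-1.,dz])
  a=draw(c,im,frame(106,120),g,0.172,210,200,320,230,2.5); drawbar(c,a,p,210,200,2.5)
cv2.imwrite("pics/w3o.png",a)
c=load("s3.pkl"); a=draw(c,c["img"][:,:,::-1],frame(106,120),g,0.172,210,150,210,150,3.8); drawbar(c,a,p,210,150,3.8)
cv2.imwrite("pics/s3o.png",a)
E
```

```text
(no output)
```

View pics/w3o.png

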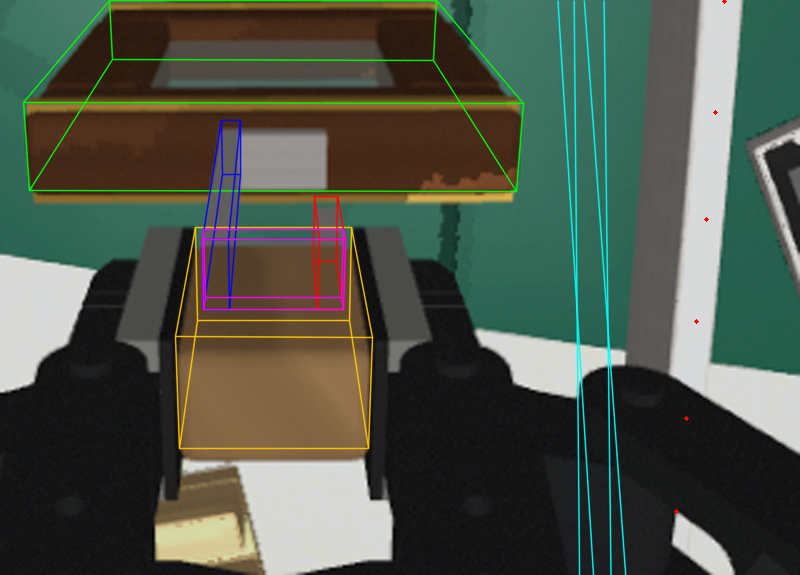

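View pics/s3o.png

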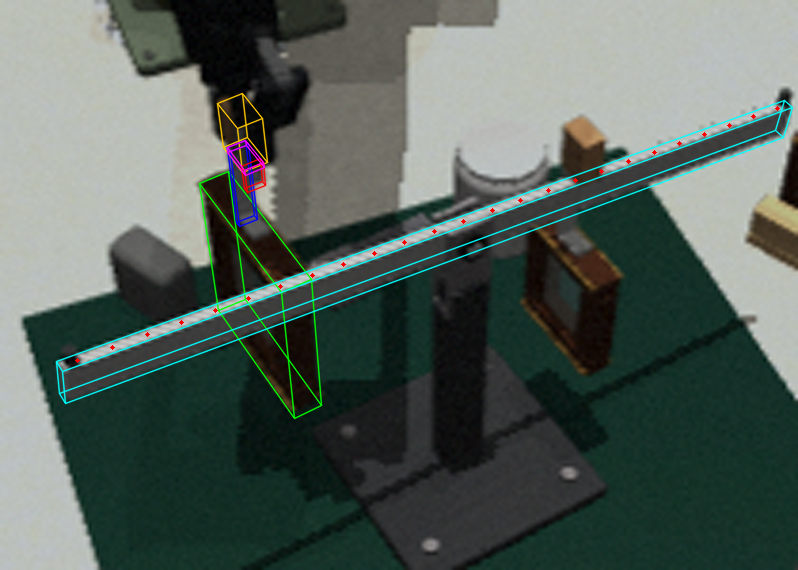

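```bash
python3 -m jog '[[[0,6,2],0.003],[[0,14,0],0],[[0,18,0],0],[[0,18,0],0],[[0,13.5,0],0],[[0,7,0],0],[[0,3,0],0],[[0,0,0],0]]'; python3 go.py 507.7 -105.1 281 0.169
python3 - <<'E'
from ov import *
s=r.read_state(); c=snap("wrist","pics/w4.png"); c["pos"]=s["position"];c["q"]=s["tcp_rot"]; pickle.dump(c,open("w4.pkl","wb"))
c=load("w4.pkl"); p=[570.5,2,.169,-.104]
c=wcam(c)
im=c["img"][:,:,::-1].copy()
a=cv2.resize(im[180:400,240:400],None,fx=3.6,fy=2.7,interpolation=cv2.INTER_CUBIC)
cv2.imwrite("pics/w4c.png",cv2.resize(im[190:390,210:430],None,fx=3,fy=3,interpolation=cv2.INTER_CUBIC))
d=Rz(-.169)@(c["pos"]-[570.5,2,0]); print(d)
c=snap("scene","pics/s4.png")
cv2.imwrite("pics/s4c.png",cv2.resize(c["img"][150:300,210:420,::-1],None,fx=3.8,fy=3.8,interpolation=cv2.INTER_CUBIC))
E
```

```text
time: 9.57
position: [586.1, -92.5, 282.3]
tcp_rot: [0.645, 0.764, -0.0, -0.0]
wrist_force: [-0.1, 0.3, -3.3]
gripper_width: 23.6
pos [586.1 -92.5 282.3] yaw 0.1684 tool shift [  0.7 -79.4   1.4] roll -0.0006
[ -0.53242583 -95.73108842 282.33362845]
```

View pics/w4c.png

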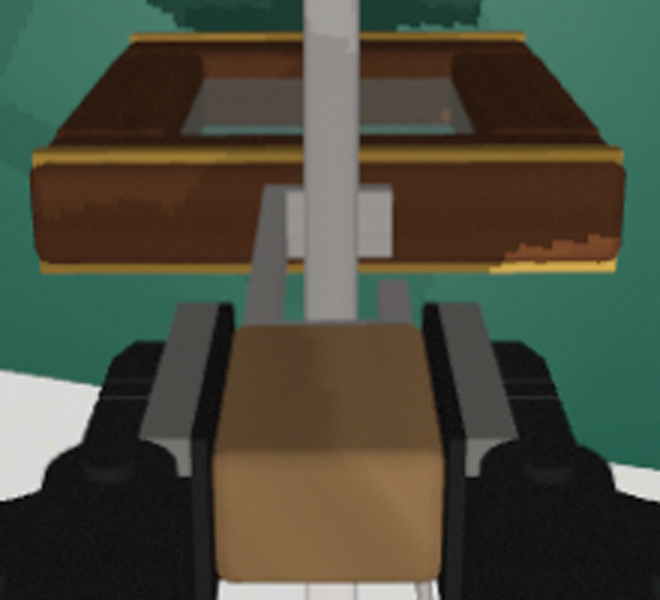

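View pics/s4c.png

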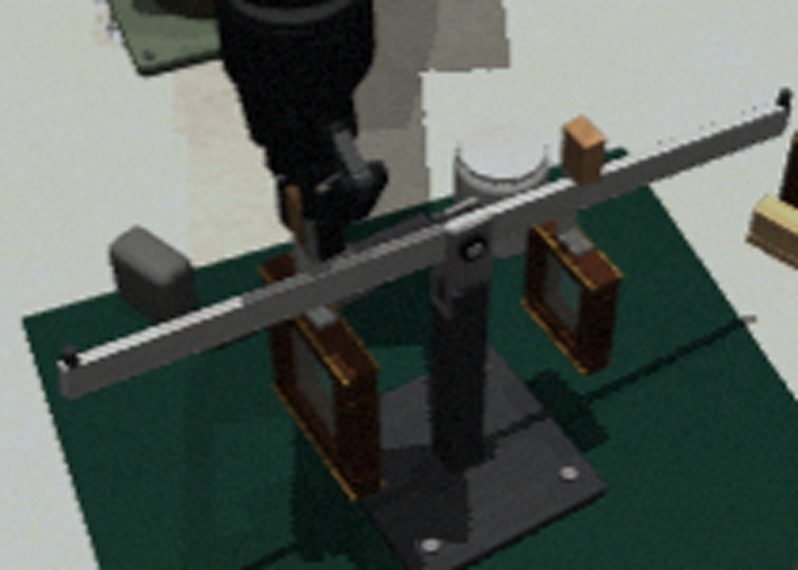

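```bash
python3 -m jog '[[[0,0,4],0],[[0,0,5],0],[[0,0,4],0],[[0,0,1.5],0],[[0,0,1],0],[[0,0,0.8],0],[[0,0,0.8],0],[[0,0,0.8],0]]';  python3 -m jog '[[[0,0,0.8],0],[[0,0,0.8],0],[[0,0,0.8],0],[[0,0,0.8],0],[[0,0,0.8],0],[[0,0,0.8],0],[[0,0,0.8],0],[[0,0,0.8],0]]'
python3 - <<'E'
from ov import *
c=snap("scene","pics/s5.png")
cv2.imwrite("pics/s5c.png",cv2.resize(c["img"][150:300,210:420,::-1],None,fx=3.8,fy=3.8,interpolation=cv2.INTER_CUBIC))
E
```

```text
time: 10.68
position: [586.3, -92.5, 264.6]
tcp_rot: [0.645, 0.764, 0.0, 0.0]
wrist_force: [-0.4, -0.1, -3.5]
gripper_width: 23.5
time: 11.68
position: [586.3, -92.5, 258.1]
tcp_rot: [0.645, 0.764, 0.0, 0.0]
wrist_force: [0.1, 0.2, -3.3]
gripper_width: 23.0
```

View pics/s5c.png

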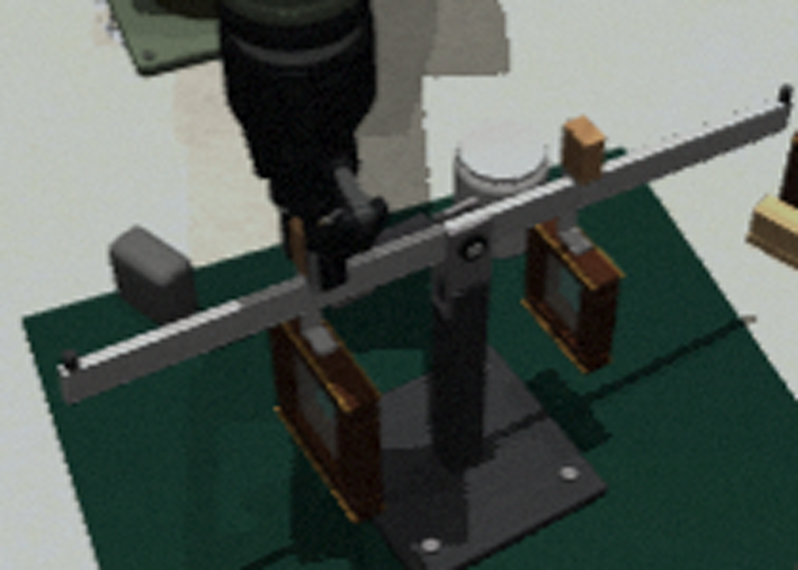

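```bash
for i in 1 2; do python3 -m jog '[[[0,0,0.8],0],[[0,0,0.8],0],[[0,0,0.8],0],[[0,0,0.8],0],[[0,0,0.8],0],[[0,0,0.8],0],[[0,0,0.8],0],[[0,0,0.8],0]]'; python3 weigh.py 2; done
```

```text
time: 12.72
position: [586.3, -92.5, 251.8]
tcp_rot: [0.645, 0.764, 0.0, 0.0]
wrist_force: [-1.0, 0.5, -2.7]
gripper_width: 23.3
[ 0.04   0.084 -2.473] [0.104 0.223 0.068] [-0.08  -0.069 -0.015] [-2.6 -2.4] 12.825
time: 13.82
position: [586.3, -92.5, 245.4]
tcp_rot: [0.645, 0.764, 0.0, 0.0]
wrist_force: [-0.3, -0.7, -2.1]
gripper_width: 23.6
[ 0.221 -1.069 -1.089] [0.137 0.191 0.286] [-0.127 -0.055 -0.009] [-0.7 -1.5] 13.925
```

```bash
python3 -m jog '[[[0,0,0.8],0],[[0,0,0.8],0],[[0,0,0.8],0],[[0,0,0.8],0],[[0,0,0.8],0],[[0,0,0.8],0],[[0,0,0.8],0],[[0,0,0.8],0]]'; python3 weigh.py 6;python3 - <<'E'
from ov import *
c=snap("scene","pics/s6.png")
cv2.imwrite("pics/s6c.png",cv2.resize(c["img"][150:300,210:420,::-1],None,fx=3.8,fy=3.8,interpolation=cv2.INTER_CUBIC))
E
```

```text
time: 14.92
position: [586.3, -92.6, 239.0]
tcp_rot: [0.645, 0.764, -0.0, 0.0]
wrist_force: [-0.1, -2.2, -1.2]
gripper_width: 23.1
[ 0.519 -1.636 -0.811] [0.212 0.172 0.133] [-0.296 -0.043 -0.024] [-0.8 -1.5 -0.7 -0.4 -0.8 -0.8] 15.225
```

View pics/s6c.png

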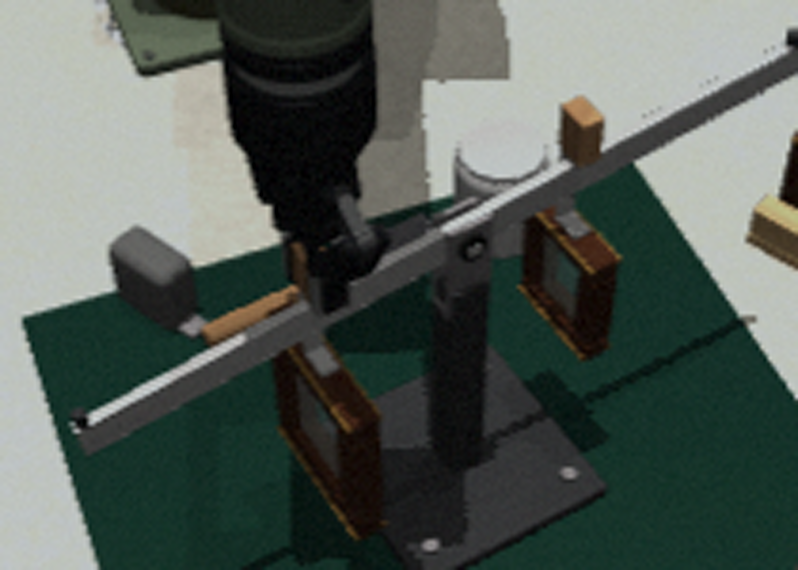

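```bash
python3 -m jog '[[[-0.3,0,0.8],0],[[-0.3,0,0.8],0],[[-0.3,0,0.8],0],[[-0.3,0,0.8],0],[[-0.3,0,0.7],0],[[-0.3,0,0.7],0],[[-0.3,0,0.6],0],[[-0.3,0,0.6],0]]'; python3 weigh.py 8;python3 - <<'E'
from ov import *
c=snap("scene","pics/s7.png"); pickle.dump(c,open("s7.pkl","wb"))
cv2.imwrite("pics/s7c.png",cv2.resize(c["img"][150:300,210:420,::-1],None,fx=3.8,fy=3.8,interpolation=cv2.INTER_CUBIC))
E
```

```text
time: 16.27
position: [586.6, -94.8, 233.2]
tcp_rot: [0.645, 0.764, 0.0, 0.0]
wrist_force: [0.2, 0.9, 0.1]
gripper_width: 23.5
[-0.388  0.721 -0.174] [0.163 0.176 0.149] [0.148 0.05  0.025] [-0.6 -0.6 -0.4 -0.5 -0.2  0.3 -0.3  0.7] 16.675
```

View pics/s7c.png

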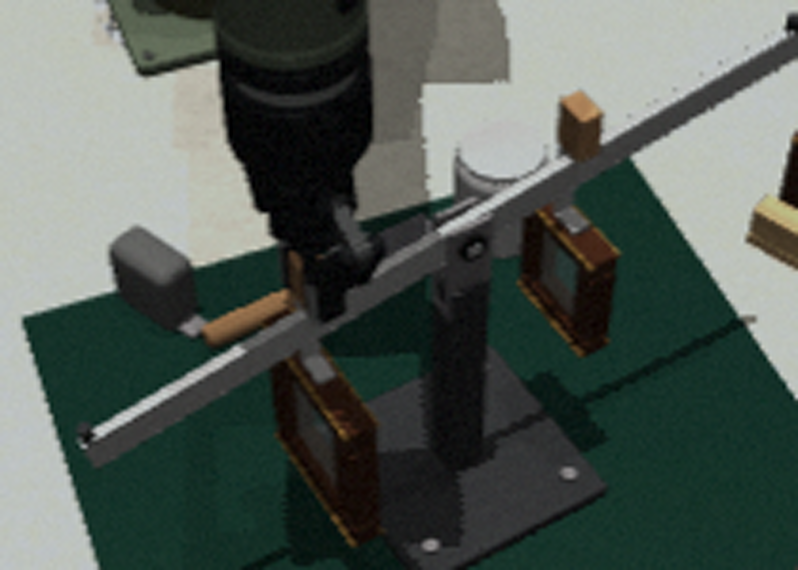

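```bash
python3 -m jog '[[[0.3,0,0.4],0],[[0.3,0,0.4],0],[[0.2,0,0.4],0],[[0,0,0.3],0],[[0,0,0.3],0],[[0,0,0],0],[[0,0,0],0]]'; python3 weigh.py 20
```

```text
time: 17.6
position: [586.6, -94.3, 231.4]
tcp_rot: [0.645, 0.764, -0.0, 0.0]
wrist_force: [0.5, -3.4, -0.8]
gripper_width: 23.1
[ 0.468 -2.638  0.185] [0.102 0.102 0.101] [-0.471 -0.095  0.007] [ 0.5  0.9 -0.5 -0.4 -0.3  0.1  0.1 -0.  -0.4  0.8  0.6  0.9  0.6  0.1
  0.1 -0.2 -0.   0.8  0.   0.1] 18.6
```

Run:
```python
from ov import *
from fit1 import *
S=load("s7.pkl")
u=lambda x,y:((x+.5)/3.8-.5+210,(y+.5)/3.8-.5+150)
# pins tops in s7c
p0=[570.5,2.02,.169]
for t in np.arange(.1,.25,.02):
    print(round(t,2),[(proj(S,bar(p0+[t],(0,y,10)))[0]-[210,150])*3.8 for y in(244,-244)])
```

```text
top a [628.9  87.7  12. ]
top b [654.2 -58.9  12. ]
top c [509.1 -81.5  12. ]
top d [483.4  61.2  12. ]
sc l [514.1 -82.2  12. ]
sc b [492.4  58.   12. ]
sc r [634.1  86.1  12. ]
sc f [658.3 -58.3  12. ]
0.1 [array([790.95397953,  34.44871397]), array([ 74.19904742, 410.10055212])]
0.12 [array([790.99057386,  28.89343311]), array([ 75.84013622, 415.53707256])]
0.14 [array([790.9001734 ,  23.37364634]), array([ 77.6330017 , 420.84970847])]
0.16 [array([790.68131981,  17.8917046 ]), array([ 79.57483165, 426.03739945])]
0.18 [array([790.33257112,  12.4500015 ]), array([ 81.66278127, 431.09919398])]
0.2 [array([789.85250387,   7.05097325]), array([ 83.89397768, 436.03424634])]
0.22 [array([789.23971518,   1.69709856]), array([ 86.26552423, 440.84181351])]
0.24 [array([788.49282507,  -3.60910166]), array([ 88.77450458, 445.52125202])]
```

```bash
python3 -m jog '[[[-0.2,0,0],0],[[-0.2,0,0],0],[[-0.2,0,0],0],[[0,0,0],0],[[0,0,0],0]]'; python3 weigh.py 12
```

```text
time: 19.23
position: [586.5, -94.2, 231.3]
tcp_rot: [0.645, 0.764, 0.0, -0.0]
wrist_force: [-0.5, -0.3, 0.6]
gripper_width: 23.2
[0.631 0.59  0.193] [0.103 0.106 0.111] [ 0.141 -0.086 -0.008] [ 0.2  0.5  0.9 -0.2 -0.1  0.1  0.2  0.6  0.1 -0.6  0.3  0.3] 19.825
```

```bash
python3 -m jog '[[[0,0,-0.3],0],[[0,0,0],0]]' - 20; python3 -m jog '[[[0,0,0],0],[[0,0,0],0]]' 26; python3 weigh.py 6
python3 - <<'E'
from ov import *
c=snap("scene","pics/s8.png"); pickle.dump(c,open("s8.pkl","wb"))
cv2.imwrite("pics/s8c.png",cv2.resize(c["img"][150:300,210:420,::-1],None,fx=3.8,fy=3.8,interpolation=cv2.INTER_CUBIC))
E
```

```text
time: 20.08
position: [586.5, -94.5, 231.6]
tcp_rot: [0.645, 0.764, -0.0, -0.0]
wrist_force: [0.3, 1.4, -1.5]
gripper_width: 23.5
time: 20.32
position: [586.5, -94.9, 231.6]
tcp_rot: [0.645, 0.764, -0.0, 0.0]
wrist_force: [-0.4, -1.0, -0.6]
gripper_width: 25.8
[-0.23  -0.179  0.048] [0.097 0.235 0.138] [-0.013  0.003 -0.013] [ 0.3  0.3 -0.3  0.3 -0.5  0.1] 20.625
```

View pics/s8c.png

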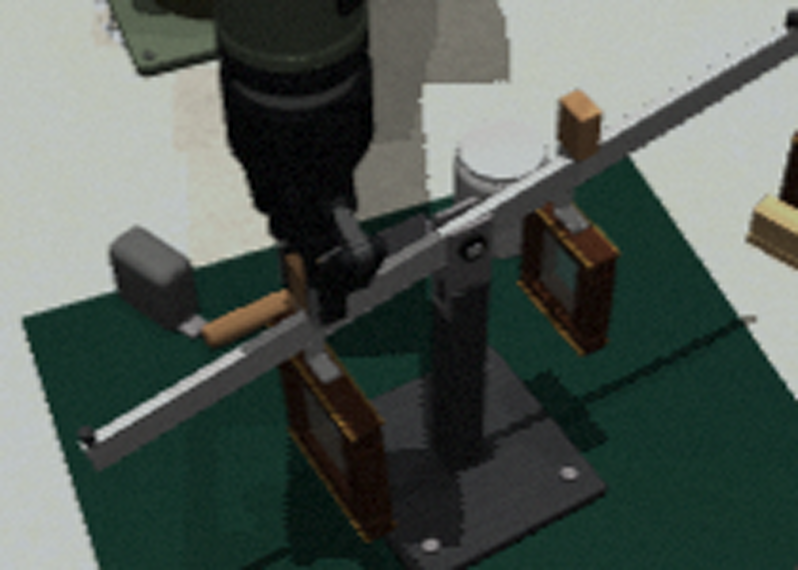

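```bash
python3 -m jog '[[[0,0,0],0],[[0,0,0],0],[[0,0,-10],0],[[0,0,-25],0],[[0,0,-40],0],[[0,0,-40],0],[[0,0,-30],0]]' 48
python3 - <<'E'
from ov import *
c=snap("scene","pics/s9.png"); pickle.dump(c,open("s9.pkl","wb"))
cv2.imwrite("pics/s9c.png",cv2.resize(c["img"][150:300,210:420,::-1],None,fx=3.8,fy=3.8,interpolation=cv2.INTER_CUBIC))
c=snap("top","pics/t9.png"); pickle.dump(c,open("t9.pkl","wb"))
cv2.imwrite("pics/t9c.png",cv2.resize(c["img"][190:290,195:435,::-1],None,fx=3.3,fy=3.3,interpolation=cv2.INTER_CUBIC))
E
```

```text
time: 21.55
position: [587.0, -94.7, 379.9]
tcp_rot: [0.645, 0.764, 0.001, 0.002]
wrist_force: [0.9, 0.1, -0.6]
gripper_width: 48.1
```

View pics/s9c.png

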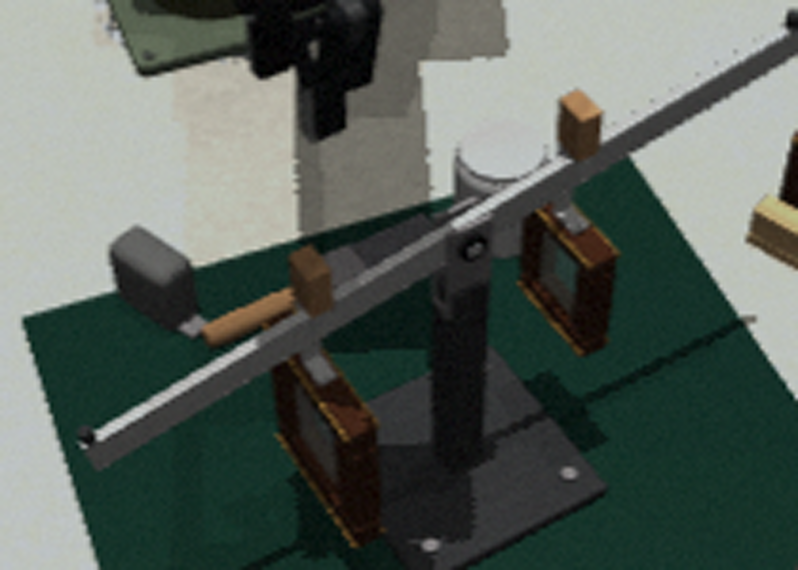

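View pics/t9c.png

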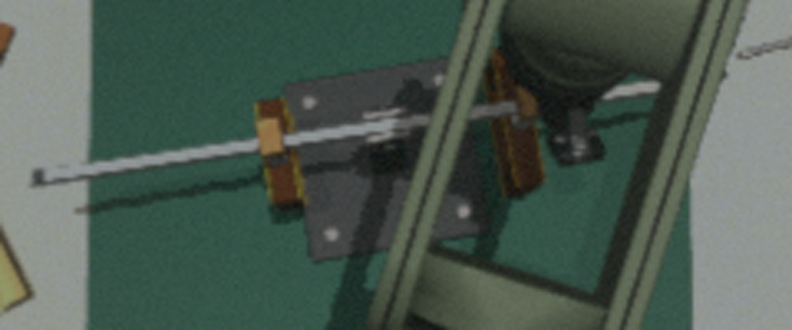

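```bash
python3 - <<'E' | grep -v '^top\|^sc'
from fit1 import *
for nm,t,sc,tt,so in (("0",-.104,(564,70),(264,125),(215,165)),("9",.172,(578,102),(270,120),(210,150))):
  for y in (72,76,80,84,88):
    p=[570.5,2.02,.169,t]; top=bar(p,(0,y,0))+[0,0,38]
    S=load("scene0.pkl");T=load("top0.pkl")
    print(nm,y,(proj(S,top)[0]-so)*3.8,(proj(T,top)[0]-[195,190])*3.3)
g=9.81
for yh in (76,80,84):
 for t0,t1 in((-.104,.172),(-.104,.165),(-.108,.172)):
  k=.15*g*(yh*np.cos(t0)-12.5*np.sin(t0))/-t0
  # tilt t: left up positive. torque(+)=right load*(yL cos t +12.5 sin t) - left*(y cos t -12.5 sin t) = k t
  M=.365*g; yL=((k*t1+.15*g*(yh*np.cos(t1)-12.5*np.sin(t1)))/M-12.5*np.sin(t1))/np.cos(t1)
  print(yh,t0,t1,"k",k.round(0),"yL at .365:",yL.round(1),"m_s*y_s",((.365*yL-.15*yh)*1000).round(0))
E
```

```text
0 72 [547.46936032  79.36135336] [281.79216389 135.2312299 ]
0 76 [553.04798985  77.43666083] [276.03319571 136.2690825 ]
0 80 [558.6069072   75.51891896] [270.27799155 137.30630907]
0 84 [564.14619839  73.60809657] [264.5265759  138.34290511]
0 88 [569.66594907  71.7041626 ] [258.77897317 139.37886614]
9 72 [562.68067526 113.72365194] [286.29240901 131.01297832]
9 76 [568.42850194 110.40035453] [280.4034616  131.87808058]
9 80 [574.16580834 107.08331879] [274.50762871 132.74424915]
9 84 [579.89259924 103.77254109] [268.60492829 133.61148159]
9 88 [585.60887954 100.4680177 ] [262.69537852 134.47977544]
76 -0.104 0.172 k 1088.0 yL at .365: 81.2 m_s*y_s 18241.0
76 -0.104 0.165 k 1088.0 yL at .365: 79.1 m_s*y_s 17478.0
76 -0.108 0.172 k 1048.0 yL at .365: 79.3 m_s*y_s 17528.0
80 -0.104 0.172 k 1144.0 yL at .365: 85.6 m_s*y_s 19243.0
80 -0.104 0.165 k 1144.0 yL at .365: 83.4 m_s*y_s 18437.0
80 -0.108 0.172 k 1102.0 yL at .365: 83.5 m_s*y_s 18493.0
84 -0.104 0.172 k 1200.0 yL at .365: 90.0 m_s*y_s 20245.0
84 -0.104 0.165 k 1200.0 yL at .365: 87.7 m_s*y_s 19397.0
84 -0.108 0.172 k 1156.0 yL at .365: 87.8 m_s*y_s 19457.0
```

```bash
python3 go.py 479 344 270 0.54
```

```text
pos [588.5 -95.2 382.7] yaw 0.1686 tool shift [451.9 -35.3 110.2] roll -0.3714
```

```bash
python3 -m jog '[[[30,-3,0],0],[[50,-4,0],0],[[60,-5,0],0],[[60,-5,0],0],[[60,-5,0],0],[[60,-4,0],0],[[50,-4,5],0],[[40,-3,20],0]]' 60; python3 -m jog '[[[30,-2,25],0],[[12,0,30],0],[[0,0,20],-0.12],[[0,0,10],-0.13],[[0,0,0],-0.12],[[0,0,0],0]]'; python3 go.py 479 344 270 0.54
python3 - <<'E'
from ov import *
s=r.read_state(); c=snap("wrist","pics/w10.png"); c["pos"]=s["position"];c["q"]=s["tcp_rot"]; pickle.dump(c,open("w10.pkl","wb"))
c=wcam(c); im=c["img"][:,:,::-1].copy()
cv2.imwrite("pics/w10o.png",draw(c,im,frame(76,90),(479,344,177),0.54,200,180,240,200,3.2))
E
```

```text
time: 22.65
position: [484.7, 306.2, 352.0]
tcp_rot: [0.645, 0.765, 0.001, 0.0]
wrist_force: [1.3, -0.5, 0.3]
gripper_width: 60.0
time: 23.4
position: [475.7, 344.9, 265.4]
tcp_rot: [0.494, 0.869, -0.001, -0.001]
wrist_force: [-0.1, -0.1, -0.9]
gripper_width: 60.0
pos [475.7 344.9 265.4] yaw 0.5372 tool shift [-2.4  2.4 -4.6] roll -0.0028
```

View pics/w10o.png

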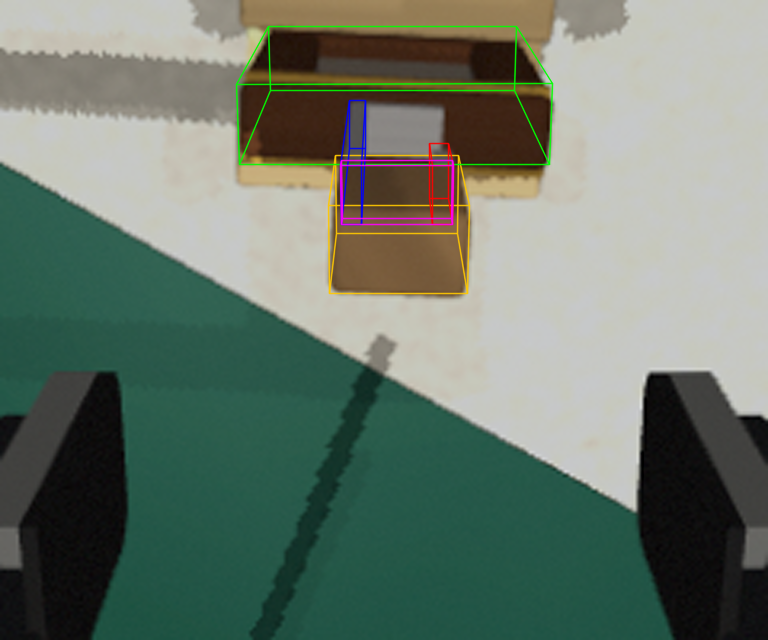

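```bash
python3 -m jog '[[[-2,2.4,10],0],[[0,0,25],0],[[0,0,30],0],[[0,0,22],0],[[0,0,11],0],[[0,0,5],0],[[0,0,0],0]]'; python3 go.py 479 344 162 0.54
python3 - <<'E'
from ov import *
s=r.read_state(); c=snap("wrist","pics/w11.png"); c["pos"]=s["position"];c["q"]=s["tcp_rot"]; pickle.dump(c,open("w11.pkl","wb"))
c=wcam(c); im=c["img"][:,:,::-1].copy()
cv2.imwrite("pics/w11o.png",draw(c,im,frame(76,90),(479,344,177),0.54,200,200,240,200,3.2))
E
```

```text
time: 24.32
position: [479.7, 344.8, 164.0]
tcp_rot: [0.494, 0.87, 0.0, 0.0]
wrist_force: [-0.2, 0.2, 0.4]
gripper_width: 59.9
pos [479.7 344.8 164. ] yaw 0.5383 tool shift [-0.3 -1.   2. ] roll -0.0017
```

View pics/w11o.png

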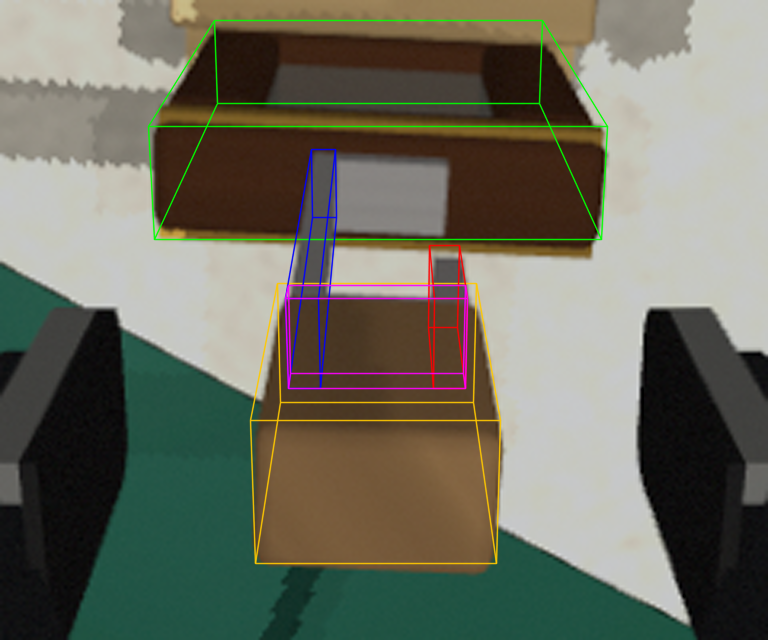

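```bash
python3 -m jog '[[[-0.3,-0.3,1],0.03],[[0,0,0],0],[[0,0,0],0],[[0,0,0],0],[[0,0,0],0],[[0,0,0],0]]' 15 40; python3 weigh.py 1;  python3 -m jog '[[[0,0,-5],0],[[0,0,-12],0],[[0,0,-25],0],[[0,0,-35],0],[[0,0,-40],0],[[0,0,-30],0],[[0,0,-15],0],[[0,0,0],0]]'; python3 weigh.py 20
```

```text
time: 25.12
position: [479.7, 344.4, 163.3]
tcp_rot: [0.507, 0.862, 0.0, 0.0]
wrist_force: [-1.3, -0.5, 5.4]
gripper_width: 23.6
[-0.04   0.222  5.713] [0. 0. 0.] [-0.039  0.097 -0.009] [5.7] 25.175
time: 26.18
position: [479.6, 344.4, 325.6]
tcp_rot: [0.507, 0.862, 0.001, 0.001]
wrist_force: [-0.4, 0.1, -2.6]
gripper_width: 23.5
[-0.033  0.232 -1.276] [0.093 0.115 0.104] [-0.002 -0.003  0.001] [-1.5 -1.5 -2.3 -1.2 -1.7 -2.2 -0.9 -1.1 -1.4 -1.3 -0.7 -0.8 -1.3 -1.
 -0.4 -1.8 -1.  -1.1 -1.4 -1.1] 27.175
```

```bash
python3 go.py 468.7 122.6 296 0.169; python3 go.py 440 300 325
```

```text
pos [479.3 344.2 324.7] yaw 0.5085 tool shift [-188.4 -117.1   28.7] roll 0.3395
pos [479.3 344.2 324.7] yaw 0.5085 tool shift [-19.5 -55.8  -0.3]
```

```bash
python3 -m jog '[[[-4,-12,0],0],[[-8,-22,0],0],[[-14,-22,0],0],[[-28,-14,0],0],[[-34,-13,4],0],[[-36,-12,8],0],[[-32,-11,8],0],[[-20,-7,6],0]]'; python3 -m jog '[[[-12,-4,3],0],[[0,0,0],0.06],[[0,0,0],0.11],[[0,0,0],0.11],[[0,0,0],0.06],[[0,0,0],0]]'; python3 go.py 468.7 122.6 296 0.169
python3 - <<'E'
from ov import *
s=r.read_state(); c=snap("wrist","pics/w12.png"); c["pos"]=s["position"];c["q"]=s["tcp_rot"]; pickle.dump(c,open("w12.pkl","wb"))
c=wcam(c); im=c["img"][:,:,::-1].copy(); p=[570.5,2,.169,.172]
print(Rz(-.169)@(c["pos"]-[570.5,2,0]))
g=c["pos"]+Rz(.17)@np.array([0,-1.,14])
a=draw(c,im,frame(76,90),g,0.17,210,180,320,240,2.5); drawbar(c,a,p,210,180,2.5); cv2.imwrite("pics/w12o.png",a)
c=snap("scene","pics/s12.png"); a=draw(c,c["img"][:,:,::-1],frame(76,90),g,0.17,210,120,210,150,3.8);drawbar(c,a,p,210,120,3.8); cv2.imwrite("pics/s12o.png",a)
E
```

```text
time: 28.18
position: [465.6, 133.7, 298.4]
tcp_rot: [0.507, 0.862, -0.0, 0.0]
wrist_force: [-0.2, -0.3, -1.1]
gripper_width: 23.7
time: 28.92
position: [468.3, 123.3, 295.8]
tcp_rot: [0.645, 0.765, 0.0, 0.0]
wrist_force: [-0.1, 0.3, -1.3]
gripper_width: 23.8
pos [468.3 123.3 295.8] yaw 0.1698 tool shift [-0.8  0.2 -0.2] roll 0.0008
[-80.29732295 136.75570333 295.84164791]
```

View pics/w12o.png

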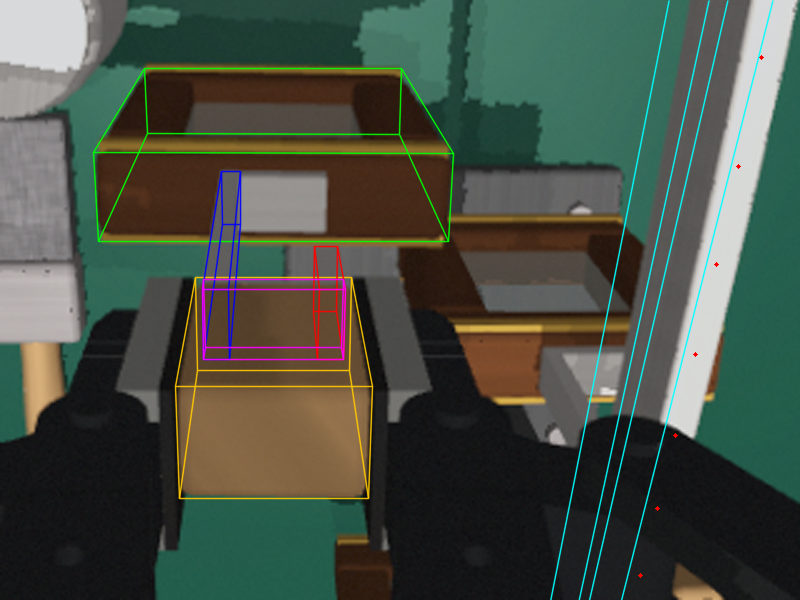

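View pics/s12o.png

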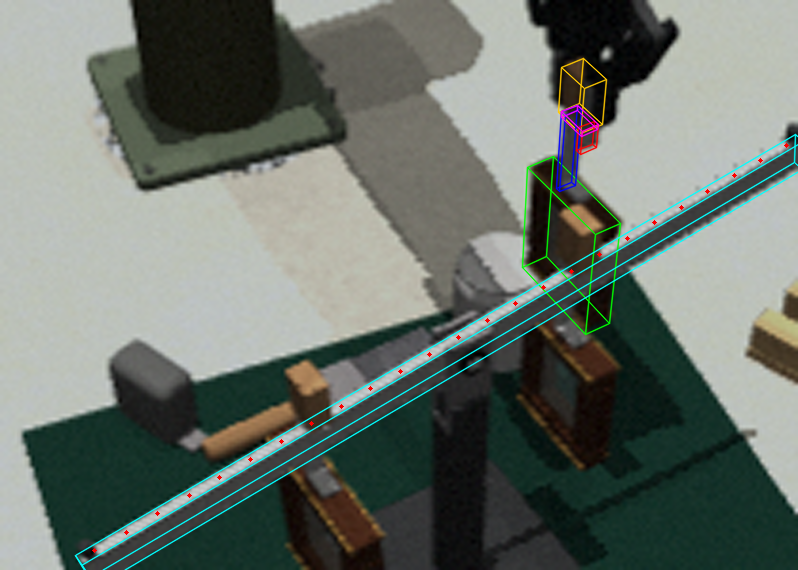

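```bash
python3 -m jog '[[[0,6,0],0],[[0,14,0],0],[[0,18,0],0],[[0,18,0],0],[[0,14,0],0],[[0,7,0],0],[[0,2.8,0],0],[[0,0,0],0]]';  python3 - <<'E'
from ov import *
s=r.read_state(); c=snap("wrist","pics/w13.png"); c["pos"]=s["position"];c["q"]=s["tcp_rot"]; pickle.dump(c,open("w13.pkl","wb"))
print(Rz(-.169)@(c["pos"]-[570.5,2,0]))
im=c["img"][:,:,::-1]
cv2.imwrite("pics/w13c.png",cv2.resize(im[190:390,210:430],None,fx=3,fy=3,interpolation=cv2.INTER_CUBIC))
E
```

```text
time: 30.02
position: [547.1, 136.5, 295.6]
tcp_rot: [0.645, 0.764, -0.0, -0.0]
wrist_force: [-0.1, -0.3, -1.4]
gripper_width: 23.4
[ -0.42144442 136.47358959 295.56608283]
```

View pics/w13c.png

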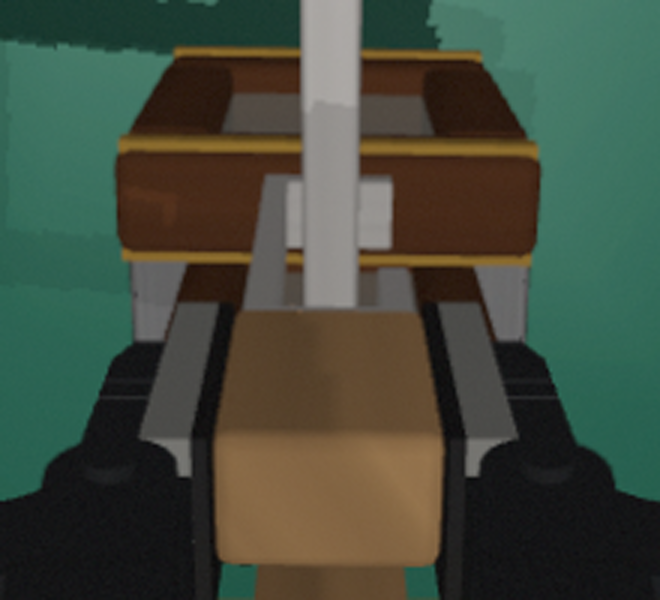

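```bash
python3 -m jog '[[[0,0,4],0],[[0,0,5],0],[[0,0,5],0],[[0,0,2],0],[[0,0,1],0],[[0,0,0.8],0],[[0,0,0.8],0],[[0,0,0.8],0]]';  python3 -m jog '[[[0,0,0.8],0],[[0,0,0.8],0],[[0,0,0.8],0],[[0,0,0.8],0],[[0.1,0,0.8],0],[[0.1,0,0.8],0],[[0.1,0,0.8],0],[[0.1,0,0.8],0]]'; python3 weigh.py 3;  python3 -m jog '[[[0.12,0,0.8],0],[[0.12,0,0.8],0],[[0.12,0,0.8],0],[[0.12,0,0.8],0],[[0.12,0,0.8],0],[[0.12,0,0.8],0],[[0.12,0,0.8],0],[[0.12,0,0.8],0]]'; python3 weigh.py 4
```

```text
time: 31.08
position: [547.4, 136.4, 276.3]
tcp_rot: [0.645, 0.764, 0.0, 0.0]
wrist_force: [-0.5, 0.4, -1.3]
gripper_width: 23.4
time: 32.08
position: [547.2, 136.9, 269.8]
tcp_rot: [0.645, 0.764, 0.0, 0.0]
wrist_force: [0.2, -0.3, -1.3]
gripper_width: 23.2
[ 0.109 -0.212 -1.319] [0.201 0.31  0.149] [ 0.016 -0.004  0.006] [-1.6 -1.  -1.3] 32.225
time: 33.22
position: [547.1, 137.8, 263.4]
tcp_rot: [0.645, 0.764, 0.0, 0.0]
wrist_force: [-0.6, -0.4, -0.4]
gripper_width: 23.5
[-0.407  0.077 -0.189] [0.102 0.334 0.15 ] [ 0.06   0.004 -0.015] [-0.7 -0.1 -0.1  0.1] 33.425
```

```bash
python3 -m jog '[[[0.12,0,0.8],0],[[0.12,0,0.8],0],[[0.12,0,0.8],0],[[0.12,0,0.8],0],[[0.12,0,0.8],0],[[0.12,0,0.8],0]]'; python3 weigh.py 8
python3 - <<'E'
from ov import *
c=snap("scene","pics/s14.png"); pickle.dump(c,open("s14.pkl","wb"))
a=cv2.resize(c["img"][120:270,210:420,::-1],None,fx=3.8,fy=3.8,interpolation=cv2.INTER_CUBIC)
cv2.imwrite("pics/s14c.png",a)
E
```

```text
time: 34.17
position: [546.9, 138.5, 258.6]
tcp_rot: [0.645, 0.764, 0.0, -0.0]
wrist_force: [0.2, 0.4, -0.1]
gripper_width: 23.5
[ 0.139  0.492 -0.261] [0.076 0.142 0.176] [0.084 0.031 0.01 ] [-0.9 -0.2  0.1  0.5 -1.1 -0.2 -0.2 -0. ] 34.575
```

View pics/s14c.png

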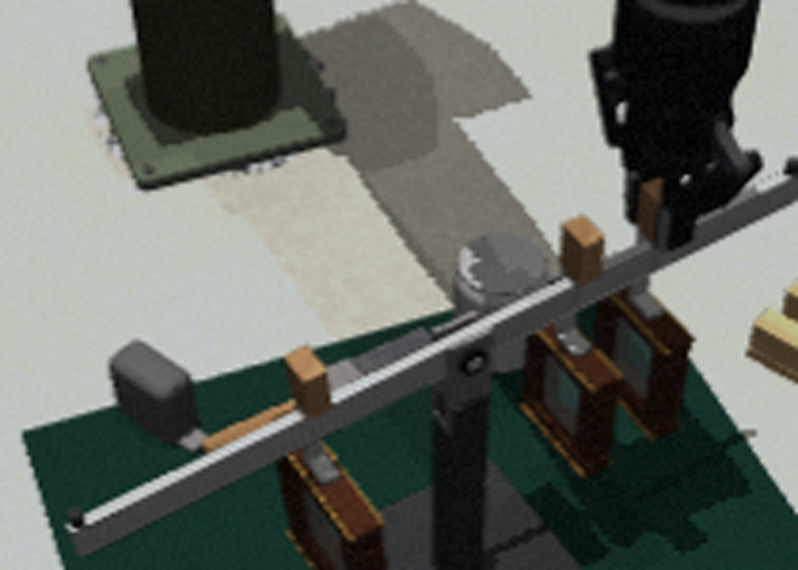

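```bash
python3 -m jog '[[[0.05,0,0.8],0],[[0.05,0,0.8],0],[[0.05,0,0.8],0],[[0.05,0,0.8],0],[[0.05,0,0.8],0],[[0.05,0,0.8],0],[[0,0,0.6],0],[[0,0,0.6],0]]'; python3 weigh.py 20
python3 - <<'E'
from ov import *
c=snap("scene","pics/s15.png"); pickle.dump(c,open("s15.pkl","wb"))
a=cv2.resize(c["img"][120:270,210:420,::-1],None,fx=3.8,fy=3.8,interpolation=cv2.INTER_CUBIC)
cv2.imwrite("pics/s15c.png",a)
E
```

```text
time: 35.62
position: [546.9, 138.8, 252.7]
tcp_rot: [0.645, 0.764, 0.0, -0.0]
wrist_force: [-0.0, 0.9, -0.3]
gripper_width: 23.2
[-0.062  0.752  0.364] [0.097 0.095 0.085] [0.13  0.003 0.005] [ 0.6  0.6  0.5 -0.   0.4  0.4  0.   0.2 -0.5  0.5  1.1  0.2  0.1  1.
  0.6  0.6  0.1  0.9  0.1 -0.1] 36.625
```

View pics/s15c.png

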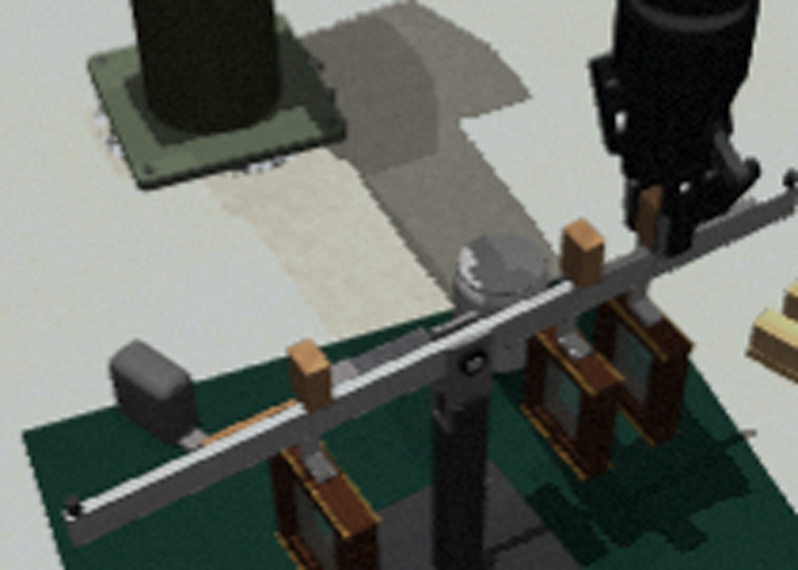

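```bash
python3 -m jog '[[[0.1,0,-0.5],0],[[0.1,0,-0.5],0],[[0,0,-0.5],0],[[0,0,0],0],[[0,0,0],0]]'; python3 weigh.py 20
python3 - <<'E'
from ov import *
p0=[570.5,2.02,.169]
c=snap("scene","pics/s16.png"); pickle.dump(c,open("s16.pkl","wb"))
im=c["img"][:,:,::-1]
a=cv2.resize(im[240:270,222:262],None,fx=10,fy=10,interpolation=cv2.INTER_CUBIC)
b=cv2.resize(im[150:180,395:435],None,fx=10,fy=10,interpolation=cv2.INTER_CUBIC)
for img,ox,oy in((a,222,240),(b,395,150)):
  for t,col in((-.025,(0,0,255)),(0,(0,255,0)),(.025,(255,0,0)),(.05,(0,255,255))):
    for y in(244,-244):
      q=(proj(c,barpts(p0+[t],[[0,y,10]]))[0]-[ox,oy]+.5)*10
      if abs(q).max()<600: cv2.circle(img,tuple(int(v) for v in q),4,col,-1)
cv2.imwrite("pics/s16p.png",np.hstack([a,b]))
E
```

```text
time: 37.3
position: [546.9, 138.9, 254.1]
tcp_rot: [0.645, 0.764, -0.0, 0.0]
wrist_force: [-1.0, -0.1, 0.4]
gripper_width: 23.4
[ 0.37  -0.623  0.075] [0.111 0.115 0.116] [-0.126 -0.015  0.009] [ 0.5  0.9  0.1 -0.9  0.6  0.2  0.5 -0.3 -0.5  0.1 -0.3  0.8  0.1 -0.
  0.6 -0.7  0.9 -0.7  0.  -0.2] 38.3
```

View pics/s16p.png

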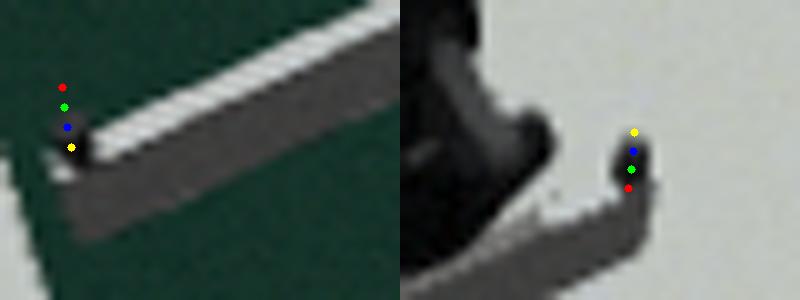

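```bash
python3 -m jog '[[[-0.1,0,0],0],[[0,0,0],0]]' - 20; python3 -m jog '[[[0,0,0],0],[[0,0,0],0],[[0,0,0],0]]' 26; python3 weigh.py 12
cat > tilt.py <<'E'
from ov import *
import sys
n=sys.argv[1]; p0=[570.5,2.02,.169]
c=snap("scene",f"pics/s{n}.png"); pickle.dump(c,open(f"s{n}.pkl","wb"))
im=c["img"][:,:,::-1]
cv2.imwrite(f"pics/s{n}c.png",cv2.resize(im[120:270,210:420],None,fx=3.8,fy=3.8,interpolation=cv2.INTER_CUBIC))
a=cv2.resize(im[240:270,222:262],None,fx=10,fy=10,interpolation=cv2.INTER_CUBIC)
b=cv2.resize(im[150:180,395:435],None,fx=10,fy=10,interpolation=cv2.INTER_CUBIC)
for img,ox,oy in((a,222,240),(b,395,150)):
  for t,col in((-.025,(0,0,255)),(0,(0,255,0)),(.025,(255,0,0)),(.05,(0,255,255))):
    for y in(244,-244):
      q=(proj(c,barpts(p0+[t],[[0,y,10]]))[0]-[ox,oy]+.5)*10
      if abs(q).max()<600: cv2.circle(img,tuple(int(v) for v in q),4,col,-1)
cv2.imwrite(f"pics/s{n}p.png",np.hstack([a,b]))
E
python3 tilt.py 17
```

```text
time: 38.6
position: [546.8, 139.0, 254.1]
tcp_rot: [0.645, 0.764, 0.0, -0.0]
wrist_force: [-0.0, 0.0, 1.1]
gripper_width: 23.4
time: 38.98
position: [546.9, 138.9, 254.1]
tcp_rot: [0.645, 0.764, 0.0, -0.0]
wrist_force: [0.1, -0.1, -0.7]
gripper_width: 26.1
[-0.005  0.005  0.051] [0.129 0.131 0.143] [-0.008 -0.002 -0.008] [-0.4  0.2  0.4 -0.1 -0.4 -0.2  0.1  0.3  1.3 -0.2  0.2 -0.7] 39.575
```

View pics/s17p.png

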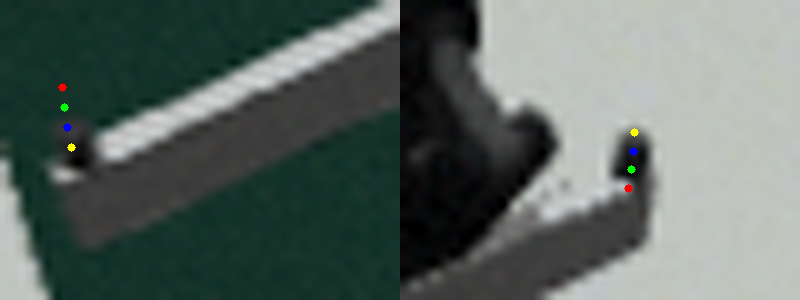

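View pics/s17c.png

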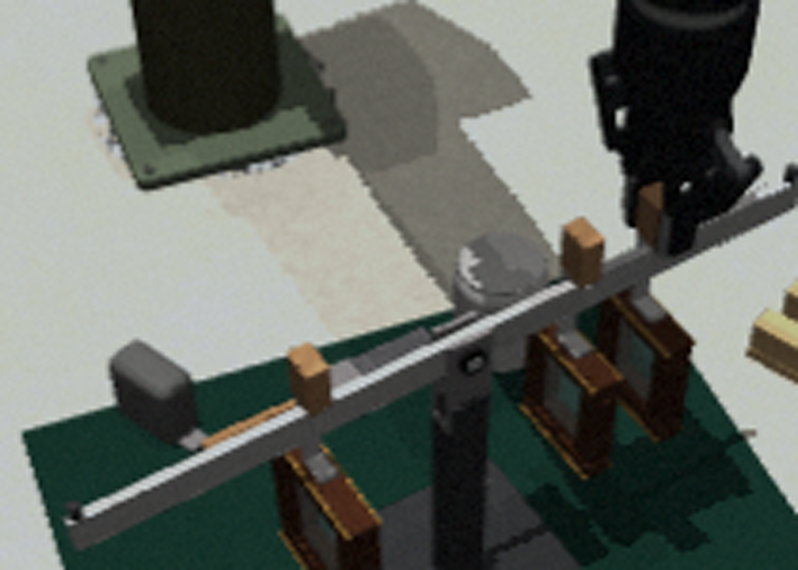

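Run:
```python
from ov import *
c=load("s17.pkl"); p0=[570.5,2.02,.169]
for t in(0,.02,.03,.04,.05,.06):
  o=[]
  for y,ox,oy in((-250,222,240),(250,395,150)):
    q=(proj(c,barpts(p0+[t],[[4,y,-25],[4,y,0],[-4,y,0]]))-[ox,oy]+.5)*10+[0 if y<0 else 400,0]
    o.append(q.round(0).tolist())
  print(t,o)
# same crops of s9 and s0 for self-consistency
for n,r1,r2 in(("scene0",(222,235),(395,165)),("s9",(222,252),(395,145))):
  im=load(n+".pkl")["img"][:,:,::-1]
  f=lambda x,y:cv2.resize(im[y:y+30,x:x+40],None,fx=10,fy=10,interpolation=cv2.INTER_CUBIC)
  cv2.imwrite(f"pics/e_{n}.png",np.hstack([f(*r1),f(*r2)]))
  for t in ((-.12,-.11,-.1,-.09) if n=="scene0" else (.15,.16,.17,.18,.19)):
    print(n,t,[((proj(c,barpts(p0+[t],[[4,y,-25],[4,y,0]]))-[ox,oy]+.5)*10+[0 if y<0 else 400,0]).round(0).tolist() for y,(ox,oy) in((-250,r1),(250,r2))])
```

```text
0 [[[74.0, 239.0], [54.0, 164.0], [38.0, 138.0]], [[637.0, 280.0], [654.0, 203.0], [633.0, 184.0]]]
0.02 [[[80.0, 252.0], [57.0, 180.0], [41.0, 153.0]], [[641.0, 265.0], [657.0, 187.0], [635.0, 168.0]]]
0.03 [[[82.0, 259.0], [59.0, 187.0], [43.0, 161.0]], [[643.0, 257.0], [658.0, 180.0], [637.0, 161.0]]]
0.04 [[[85.0, 266.0], [61.0, 195.0], [45.0, 168.0]], [[645.0, 249.0], [659.0, 172.0], [638.0, 153.0]]]
0.05 [[[88.0, 273.0], [63.0, 202.0], [47.0, 176.0]], [[647.0, 241.0], [660.0, 164.0], [638.0, 145.0]]]
0.06 [[[91.0, 279.0], [65.0, 210.0], [49.0, 183.0]], [[648.0, 234.0], [661.0, 156.0], [639.0, 138.0]]]
scene0 -0.12 [[[51.0, 198.0], [43.0, 114.0]], [[607.0, 224.0], [633.0, 146.0]]]
scene0 -0.11 [[[52.0, 206.0], [44.0, 123.0]], [[610.0, 217.0], [635.0, 138.0]]]
scene0 -0.1 [[[54.0, 214.0], [44.0, 132.0]], [[613.0, 209.0], [637.0, 130.0]]]
scene0 -0.09 [[[55.0, 222.0], [44.0, 140.0]], [[616.0, 201.0], [639.0, 123.0]]]
s9 0.15 [[[124.0, 214.0], [88.0, 153.0]], [[660.0, 214.0], [665.0, 138.0]]]
s9 0.16 [[[128.0, 220.0], [91.0, 159.0]], [[661.0, 206.0], [666.0, 131.0]]]
s9 0.17 [[[132.0, 225.0], [95.0, 166.0]], [[662.0, 199.0], [666.0, 123.0]]]
s9 0.18 [[[136.0, 231.0], [98.0, 172.0]], [[663.0, 191.0], [665.0, 116.0]]]
s9 0.19 [[[140.0, 236.0], [101.0, 178.0]], [[663.0, 184.0], [665.0, 109.0]]]
```

View pics/e_scene0.png

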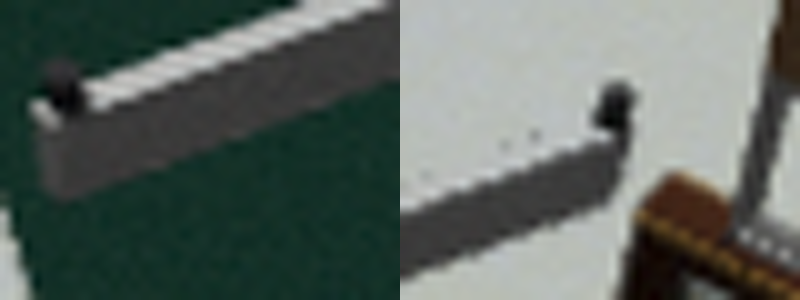

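View pics/e_s9.png

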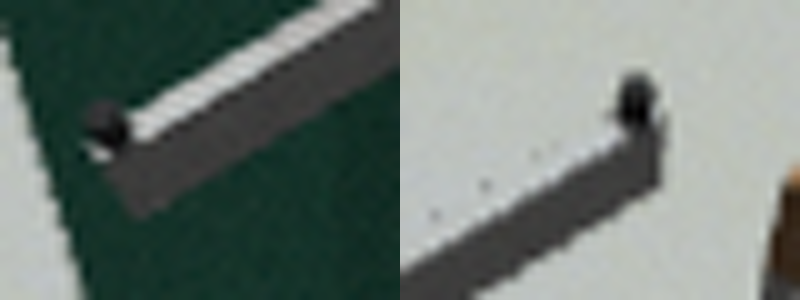

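```bash
python3 -m jog '[[[0,0,0],0],[[0,0,0],0],[[0,0,0],0],[[0,0,0],0]]' 15 25; python3 weigh.py 8; python3 -m jog '[[[0.5,0,0.1],0],[[1,0,0.15],0],[[1,0,0.15],0],[[1.2,0,0.2],0],[[1.2,0,0.2],0],[[1.2,0,0.2],0],[[1.2,0,0.2],0],[[1.2,0,0.2],0]]'; python3 weigh.py 4
```

```text
time: 40.12
position: [546.9, 138.9, 254.1]
tcp_rot: [0.645, 0.764, 0.0, 0.0]
wrist_force: [-0.0, 0.2, 0.2]
gripper_width: 23.4
[-0.196  0.465 -0.242] [0.27  0.118 0.167] [ 0.029 -0.014  0.008] [-0.5 -0.6  0.  -0.4  0.6  0.3 -0.5 -0.9] 40.525
time: 41.52
position: [545.4, 147.4, 252.8]
tcp_rot: [0.645, 0.764, 0.0, 0.0]
wrist_force: [0.2, -0.5, 0.4]
gripper_width: 24.0
[ 0.01  -0.23  -0.197] [0.221 0.123 0.266] [-0.055 -0.013 -0.013] [ 0.3  0.1 -1.1 -0.1] 41.725
```

Sliding works with little drag, about 0.2–0.5 N. I'll do the remaining ~19.5 mm.

```bash
python3 -m jog '[[[1.2,0,0.2],0],[[1.3,0,0.2],0],[[1.3,0,0.2],0],[[1.3,0,0.2],0],[[1.3,0,0.2],0],[[1.3,0,0.2],0],[[1.3,0,0.2],0],[[1.3,0,0.2],0]]';python3 -m jog '[[[1.3,0,0.2],0],[[1.3,0,0.2],0],[[1.3,0,0.2],0],[[1.3,0,0.2],0],[[1.3,0,0.2],0],[[1.2,0,0.2],0],[[1,0,0.1],0],[[0.5,0,0],0]]'; python3 weigh.py 20; python3 tilt.py 18
```

```text
time: 42.72
position: [543.7, 157.5, 251.1]
tcp_rot: [0.645, 0.764, -0.0, -0.0]
wrist_force: [0.5, -1.2, 0.2]
gripper_width: 23.6
time: 43.72
position: [542.2, 166.6, 249.9]
tcp_rot: [0.645, 0.764, 0.0, 0.0]
wrist_force: [0.4, -0.1, 0.1]
gripper_width: 23.7
[-0.06   0.11   0.126] [0.09  0.137 0.107] [-0.024  0.005 -0.003] [-0.3 -0.7 -0.6  0.9  0.4 -0.1 -0.1  0.3  0.6 -0.3  0.5 -0.6  0.2 -0.3
  0.2  0.3  0.7 -0.2  1.   0.6] 44.725
```

View pics/s18p.png

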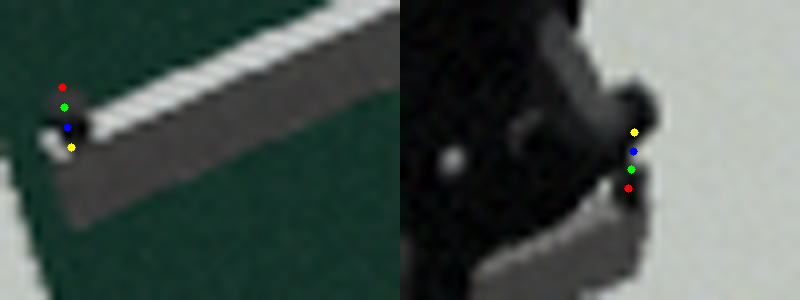

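```bash
python3 -m jog '[[[0,0,0],0]]' - 20; python3 -m jog '[[[0,0,0],0],[[0,0,0],0],[[0,0,0],0],[[0,0,0],0],[[0,0,0],0],[[0,0,0],0],[[0,0,0],0],[[0,0,0],0]]' 26; python3 tilt.py 19
```

```text
time: 44.9
position: [542.1, 166.5, 249.8]
tcp_rot: [0.645, 0.764, 0.0, -0.0]
wrist_force: [0.4, -0.1, -0.6]
gripper_width: 23.9
time: 45.9
position: [542.2, 166.5, 249.8]
tcp_rot: [0.645, 0.764, 0.0, 0.0]
wrist_force: [0.2, -0.4, -0.5]
gripper_width: 26.0
```

View pics/s19p.png

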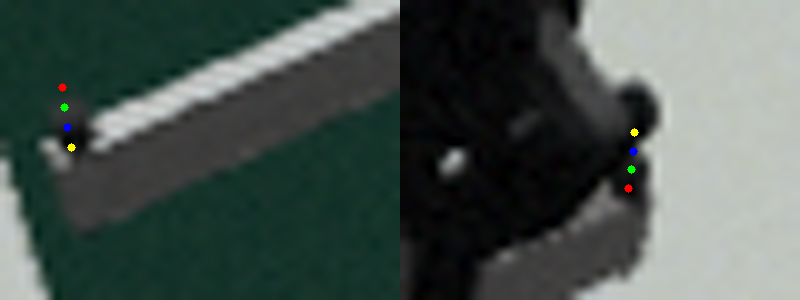

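View pics/s19c.png

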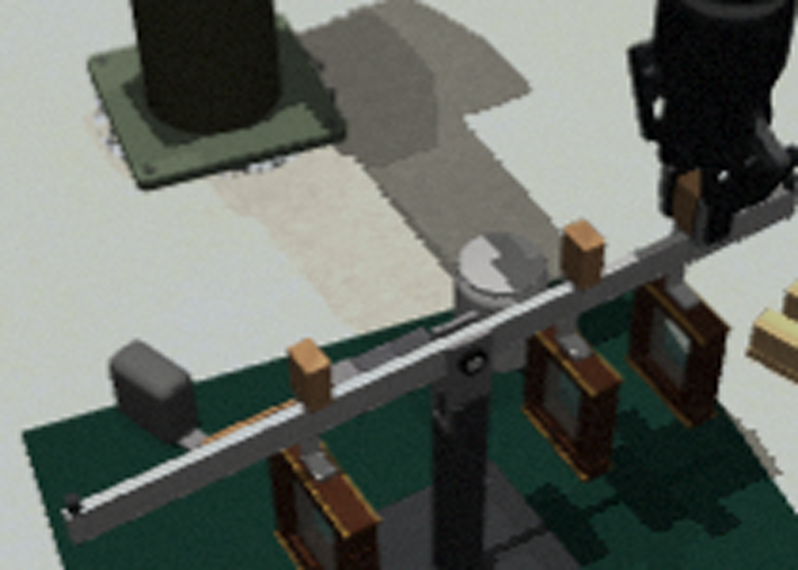

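```bash
python3 -m jog '[[[0,0,0],0],[[0,0,0],0],[[0,0,-8],0],[[0,0,-20],0],[[0,0,-40],0],[[0,0,-40],0],[[0,0,-40],0],[[0,0,0],0]]' 48; python3 -m jog '[[[0,-30,-20],0],[[0,-50,0],0],[[0,-50,0],0],[[0,-30,0],0],[[0,0,0],0],[[0,0,0],0],[[0,0,0],0],[[0,0,0],0]]'; python3 tilt.py 20; python3 -c "
from h import *
c=snap('top','pics/t20.png'); cv2.imwrite('pics/t20c.png',cv2.resize(c['img'][190:290,195:435,::-1],None,fx=3.3,fy=3.3,interpolation=cv2.INTER_CUBIC)); print(r.read_state()['time'])"
```

```text
time: 46.95
position: [543.9, 166.8, 403.5]
tcp_rot: [0.645, 0.764, 0.004, 0.003]
wrist_force: [0.1, 0.2, -0.0]
gripper_width: 47.9
time: 47.95
position: [385.0, 139.7, 417.3]
tcp_rot: [0.645, 0.764, -0.0, -0.0]
wrist_force: [-0.1, 0.7, 0.3]
gripper_width: 48.1
48.05
```

View pics/s20p.png

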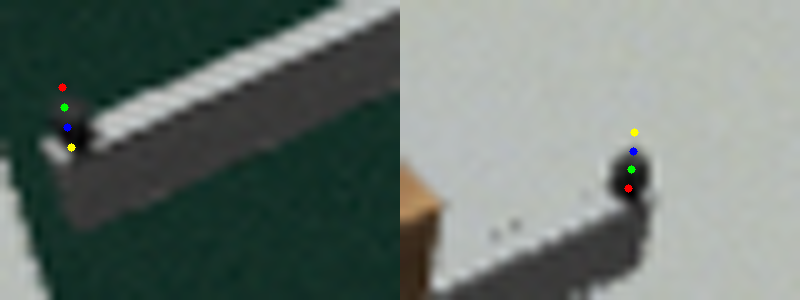

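View pics/s20c.png

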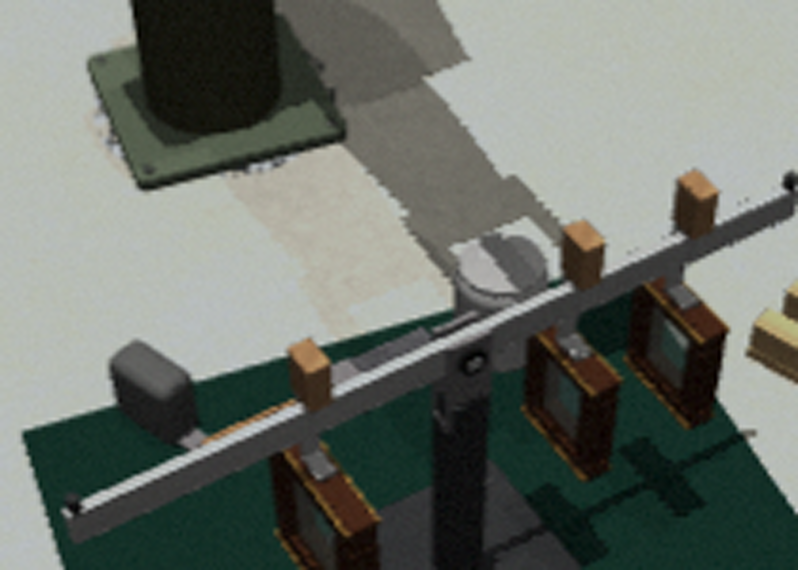

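View pics/t20c.png

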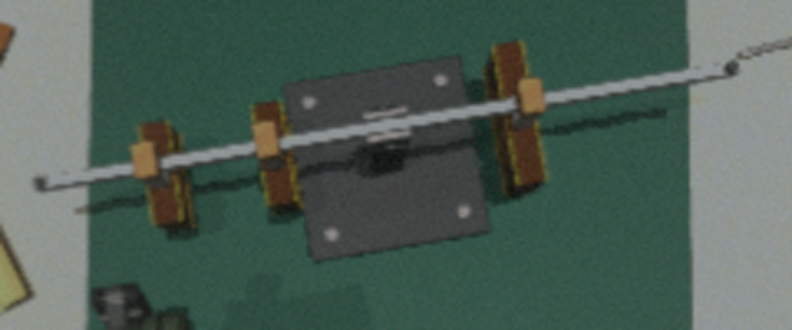

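Run:
```python
from ov import *
T=load("top0.pkl");S=load("s20.pkl");p0=[570.5,2.02,.169]
# joint fit: scene bottom end corners + pins top view
def res(q):
    p=[q[0],q[1],q[2],q[3]]
    a=proj(S,barpts(p,[[4,-250,-25],[4,250,-25]]))-np.array([[222+7.8-.5,240+23.3-.5],[395+24-.5,150+26.8-.5]])
    b=proj(T,barpts(p,[[0,244,10],[0,-244,10]]))-np.array([[195+40/3.3,190+184/3.3],[195+732/3.3,190+68/3.3]])
    return np.r_[a.ravel(),b.ravel()]
f=least_squares(res,[570.5,2,.169,0]);print(f.x,f.fun.round(2))
```

```text
[5.67671641e+02 2.72533984e+00 1.68768800e-01 7.90738945e-03] [-0.18 -0.04 -0.42 -0.16 -0.86 -0.21  0.38 -0.18]
```

The two tilt estimates, about 0.002 and 0.008 rad, are both well inside ±0.025. The bar is still and the robot is clear, so I'm handing in.

```bash
python3 -c "
from rig import r
print(r.close_job(), r.read_state()['time'])"
```

```text
the job is handed in; nothing more can be done
the job is handed in; nothing more can be done
```

Both frames are hanging on the bar and let go, and I handed the job in at about 48 s. The hand-in reported no verdict.

- **Large frame:** it felt like about 3.6 N, so I hung it about 95 mm out on the right-hand arm. The bar took its weight over roughly 6 s. I let go with a mean vertical force reading of about 0.2 N, and the bar showed no visible jump.
- **Small frame:** it felt like about 1.3 N. I lowered it about 140 mm out on the left-hand arm, outside the frame already there. On letting go, the bar rose by about 0.01 rad and rested about 0.03 rad off level. I took hold of the small frame again, slid it about 28 mm outwards and let go once more.

**Last checks:** the pictures show all three frames apart and hanging freely, with the robot clear of everything. Two estimates of the bar's tilt disagreed slightly, about 0.002 and 0.008 rad, and both are within the 0.025 rad limit. I did not measure the bar's speed while letting go.

**One mismatch:** from the bar's tilt with the large frame on, I had worked out that the small frame should balance at about 145 mm. The bar only came level at about 167 mm, so I trusted the bar.

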